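Hang the funnel support rings on the draining peg

ROBOT

A 6-joint arm with a two-finger parallel gripper is mounted at the origin on the work surface. World frame = base frame: x ahead of the robot, y to its left, z up, the work surface at z = 0. Lengths are in mm, angles in rad, forces in N, time in s.
With the tool pointing down it reaches from about 325 to 775 mm from the base axis. Payload 9.3 kg.
Tool frame: the origin (TCP) lies at the very end of the fingers, on their centre line; the grasp point (between the pads) lies pinch_z behind it (pinch_z is the distance from the TCP to the grasp point, in mm); z points along the fingers, y is the line along which they close (so a half turn about z gives the same grasp; the last joint's range is limited). The gripper opens to 85 mm and grips with 20 to 120 N. Pads are 22 mm wide; open, the fingers measure 114 mm over their backs; the gripper's body (76 mm by 85 mm) begins 54 mm behind the grasp point. The pads swing forward as they close: fully open they stand 13 mm farther back than shut.
Start: joints at [-1.48, 0.259, 0.021, 1.334, 0, 1.418], TCP at [132.759, -533.734, 231.279] pointing down, gripper open.
Joint ranges: [-3.04, 3.04], [-0.91, 1.82], [-1.04, 1.36], [-1.92, 1.95], [-1.52, 1.45], [-3.14, 3.14]. Speed limits (rad/s): [2.22, 2.22, 2.79, 3.14, 3.14, 3.14].

INTERFACE

Orientations are given as a unit quaternion [x, y, z, w].
In Python, from rig import * gives the robot as it stands.
- The arm moves only by the tool carry_out, never from a script. Its argument "targets" is a list of rows, each an object of numbers: "tx", "ty", "tz": the shift along the world's x, y, z in units of 30 mm (1.0 is 30 mm); "rx", "ry", "rz": the turn, a rotation vector about the world's x, y, z in units of 5 degrees (1.0 is 5 degrees); "grip": the opening, from 0 (shut) to 1 (fully open). In form: [{"tx": .., "ty": .., "tz": .., "rx": .., "ry": .., "rz": .., "grip": ..}, ...]. A call has 1 to 8 rows; each row shifts and turns the commanded pose from where the row before left it; what a row does not reach is not made up. A row lasts 1/12 s, in which the tool goes at most 41.7 mm and 7.16 degrees, less where a joint would pass 70% of its speed; a pose out of reach is approached as far as the arm can. A call is refused whole if a number of a shift passes 1 or a number of a turn 1, either way. A call with a gripper value outside its range is refused whole. The fingers move at their own pace and stop on an object; "force" is the grip in N (left out, the last holds). Time passes only in rows, so rows that do not move let the fingers close. It gives the time, the measured TCP pose, the force, the opening and the grip force at its end, in the units of the state.
- get_state(): the state, without advancing time (a new reading comes with each control period).
- camera(name): name is "scene" or "top"; returns the picture (400x640x3 uint8, red, green, blue); there is no depth.
- camera_info(name): a dict with "mtx" (3x3 intrinsics, pixels), "k1" (the pictures are not rectified: a ray, as slopes to the right and down, at radius r is drawn at 1 + k1 r^2 times it, then the intrinsics apply), "world_from_camera" (4x4, takes a point from camera to world coordinates). Camera axes: x right, y down, z forward; pixel columns grow to the right and rows downward; lengths in mm; the calibration is good to about 2 mm. A picture is of the moment at which its call begins. camera_info takes no time and is no camera call.
- job_done(): hands the job in; it is judged then, once.
Trained networks look in the newest picture that a camera, given by its name, has taken for a name from the list of things; names that differ only in an ending like _2 or _b are one class to them, and where a whole thing is asked for, a point or a joint stands for the part that bears it (a point fixed in the world has none). Each returns a list of dicts, best first, with "conf" (0 to 1); they miss things now and then, are a little off and sometimes report something else, mostly with a low value. They report only what shows in the picture. A call takes as long as a camera call.
- find_in(camera, label): "xy" ([column, row] in pixels, amid what is visible of it).
- outline_of(camera, label): "mask" (400x640 bool, what is visible of it) and "xy" ([column, row] in pixels, amid what is visible of it).
The state is a dict: "t": time; "joint_pos": joint angles; "dq": joint speeds; "joint_efforts": joint torques, N m; "ee_pos": TCP position; "tool_rot": TCP orientation; "contact_force": force on the tool from outside, world axes, zero at the start; "moment": the same for the moment, N m; "width": finger opening in mm; "gripper_force": force on a finger pad.
Only numpy, scipy, OpenCV 4.12 (cv2) and the standard library are available. Lean on these libraries where they do the work, as an engineer would, in place of code of your own. Each camera call takes 0.05 s, during which the arm holds its last target. There are 200 camera calls.

TASK

Hang the three dark steel support rings on the peg of the sloping draining board, the largest first, then the middle one on top of it, then the smallest, each lowered flat over the peg with its stem pointing down the slope; do not let a ring drop from above the peg. Then put the black keeper cap over the end of the peg, down onto the smallest ring, so that none can slip off. Leave the beaker, the dishes and the jar where they stand.

Things in the scene. Friction and masses are not known exactly. Their poses are not given: they have to be found in the camera images.
- peg_root (a point): foot of the one steel peg on the white sloping draining board (130 mm wide, fixed, 35 degrees from level, low edge towards the robot), on the board's face, 120 mm above the bench. z runs out along the peg (square to the board, leaning towards the robot), x up the slope. The board reaches 190 mm down and 45 mm up the slope from here. The peg is 12 mm thick, 90 mm long
- peg_tip (a point): round end of that peg, 90 mm out from its foot along the peg; same axes
- large_eye (a point): the largest of three dark steel support rings of one design, 104 mm outside, 84 mm inside, 174 mm long over all, 14 mm thick, flat; this point is the middle of its round opening, half-way through the thickness. x runs from the stem towards the opening, z is the ring's axis (up as it lies on the bench)
- large_grip (a point): middle of the bare stretch (46 mm) of the largest ring's stem, a flat bar 16 mm wide and 14 mm thick, 75 mm from the middle of the opening; same axes as the eye. Beyond the stem (to -x) sits a bright clamp boss 24 mm long and 34 mm wide; the ring is balanced within 25 mm of this point
- medium_eye (a point): the middle-sized of three dark steel support rings of one design, 84 mm outside, 64 mm inside, 154 mm long over all, 14 mm thick, flat; this point is the middle of its round opening, half-way through the thickness. x runs from the stem towards the opening, z is the ring's axis (up as it lies on the bench)
- medium_grip (a point): middle of the bare stretch (46 mm) of the middle-sized ring's stem, a flat bar 16 mm wide and 14 mm thick, 65 mm from the middle of the opening; same axes as the eye. Beyond the stem (to -x) sits a bright clamp boss 24 mm long and 34 mm wide; the ring is balanced within 25 mm of this point
- small_eye (a point): the smallest of three dark steel support rings of one design, 64 mm outside, 44 mm inside, 134 mm long over all, 14 mm thick, flat; this point is the middle of its round opening, half-way through the thickness. x runs from the stem towards the opening, z is the ring's axis (up as it lies on the bench)
- small_grip (a point): middle of the bare stretch (46 mm) of the smallest ring's stem, a flat bar 16 mm wide and 14 mm thick, 55 mm from the middle of the opening; same axes as the eye. Beyond the stem (to -x) sits a bright clamp boss 24 mm long and 34 mm wide; the ring is balanced within 25 mm of this point
- keeper_mid (a point): black plastic keeper cap standing on the bench, 64 mm tall: a flange 66 mm across and 8 mm thick at the bottom, above it a round sleeve 40 mm across to grip; a blind bore 22 mm across and 54 mm deep opens underneath. The point is on its axis, half-way up (32 mm); z points up through the closed end
- large: the largest ring as a body; origin under the middle of the stem's bare stretch
- medium: the middle-sized ring as a body; origin likewise
- small: the smallest ring as a body; origin likewise
- keeper: the keeper cap as a body; origin at the centre of its underside
- beaker: bystander: glass beaker, 70 mm across, 90 mm tall; origin at the centre of its underside
- dishes: bystander: closed pair of clear culture dishes, 92 mm across, 30 mm tall; origin at the centre of the underside
- jar: bystander: white jar, 72 mm across, 100 mm tall; origin at the centre of the underside

How it is judged (in metres and radians):
On the way, in this order (a step that is already met when the one before it is completed fails the run):
1. the largest ring lies flat over the peg, stem down the slope, let go (x of large_eye in the frame of peg_root between -0.039 and 0.039 m and y of large_eye in the frame of peg_root between -0.039 and 0.039 m and z of large_eye in the frame of peg_root between 0.002 and 0.014 m and x of large_grip in the frame of peg_root below -0.035 m and angle between the z axis of large_eye and the z axis of peg_root, either way round below 0.2 rad and contact force between large and the fingers below 0.2 N), for 0.2 s.
2. the middle ring lies flat over the peg, stem down the slope, let go (x of medium_eye in the frame of peg_root between -0.029 and 0.029 m and y of medium_eye in the frame of peg_root between -0.029 and 0.029 m and z of medium_eye in the frame of peg_root between 0.015 and 0.029 m and x of medium_grip in the frame of peg_root below -0.035 m and angle between the z axis of medium_eye and the z axis of peg_root, either way round below 0.2 rad and contact force between medium and the fingers below 0.2 N), for 0.2 s.
3. the smallest ring lies flat over the peg, stem down the slope, let go (x of small_eye in the frame of peg_root between -0.019 and 0.019 m and y of small_eye in the frame of peg_root between -0.019 and 0.019 m and z of small_eye in the frame of peg_root between 0.028 and 0.044 m and x of small_grip in the frame of peg_root below -0.035 m and angle between the z axis of small_eye and the z axis of peg_root, either way round below 0.2 rad and contact force between small and the fingers below 0.2 N), for 0.2 s.
4. the keeper cap is down over the peg on the smallest ring, let go (z of keeper_mid in the frame of peg_root between 0.06 and 0.084 m and x of keeper_mid in the frame of peg_root between -0.012 and 0.012 m and y of keeper_mid in the frame of peg_root between -0.012 and 0.012 m and angle between the z axis of keeper_mid and the z axis of peg_root, either way round below 0.25 rad and contact force between keeper and the fingers below 0.2 N), for 0.2 s.
At the end, for the whole second after the job is handed in: Rings lie over the peg within 0.2 rad of the board, stem middles 35 mm or more down the slope, largest, middle, smallest with their middles 2-14, 15-29, 28-44 mm out from the board; keeper over the peg (12 mm, 0.25 rad), its middle 60-84 mm out; all let go and at rest (x of large_eye in the frame of peg_root between -0.039 and 0.039 m and y of large_eye in the frame of peg_root between -0.039 and 0.039 m and z of large_eye in the frame of peg_root between 0.002 and 0.014 m and x of each of large_grip, medium_grip, small_grip in the frame of peg_root below -0.035 m and angle between the z axis of each of large_eye, medium_eye, small_eye and the z axis of peg_root, either way round below 0.2 rad and linear speed of each of large, medium, small, keeper below 0.02 m/s and x of medium_eye in the frame of peg_root between -0.029 and 0.029 m and y of medium_eye in the frame of peg_root between -0.029 and 0.029 m and z of medium_eye in the frame of peg_root between 0.015 and 0.029 m and x of small_eye in the frame of peg_root between -0.019 and 0.019 m and y of small_eye in the frame of peg_root between -0.019 and 0.019 m and z of small_eye in the frame of peg_root between 0.028 and 0.044 m and z of keeper_mid in the frame of peg_root between 0.06 and 0.084 m and x of keeper_mid in the frame of peg_root between -0.012 and 0.012 m and y of keeper_mid in the frame of peg_root between -0.012 and 0.012 m and angle between the z axis of keeper_mid and the z axis of peg_root, either way round below 0.25 rad); the robot touches nothing.
It fails at once if the large ring is let go above the peg and drops (z of large_eye in the frame of peg_root above 0.075 m and distance between large_eye and peg_tip below 0.08 m and contact force between large and anything else below 0.05 N).
It fails at once if the medium ring is let go above the peg and drops (z of medium_eye in the frame of peg_root above 0.075 m and distance between medium_eye and peg_tip below 0.08 m and contact force between medium and anything else below 0.05 N).
It fails at once if the small ring is let go above the peg and drops (z of small_eye in the frame of peg_root above 0.075 m and distance between small_eye and peg_tip below 0.08 m and contact force between small and anything else below 0.05 N).
It fails at once if the beaker, the dishes or the jar is pushed away by 30 mm (distance of any of beaker, dishes, jar from where it was at the start of the episode above 0.03 m).
It also fails if it takes over 72 s, if anything falls off the work surface, if the arm or the gripper's body presses on something with over 40 N, if the wrist force passes 120 N, or if a joint passes its speed limit or range.

## Working session

There is one attempt and no reset: what is moved stays moved. The work goes in short steps, Python scripts to look and compute and a tool call to move; the robot and the scene stay as the last step left them, time stands still between calls to the robot, and variables do not carry over. Pictures are saved under pics/ and viewed, at most 10 in all, crops included, and the job is handed in when it is done.

Besides the shell and the picture viewer there is one more tool, called after ">>>" as name([rows], argument=value, ...), one row to a line, values as JSON. carry_out: Moves the arm, as the interface text tells. Its arguments: {"type":"object","properties":{"targets":{"type":"array","items":{"type":"object","properties":{"tx":{"type":"number"},"ty":{"type":"number"},"tz":{"type":"number"},"rx":{"type":"number"},"ry":{"type":"number"},"rz":{"type":"number"},"grip":{"type":"number"}}}},"force":{"type":"number"}},"required":["targets"]}

```bash
ls; mkdir -p pics; cat > h.py <<'E'
from rig import *
import numpy as np, cv2
from scipy.spatial.transform import Rotation as R
def snap(c,f):
    im=camera(c); cv2.imwrite('pics/'+f,np.ascontiguousarray(im[:,:,::-1])); return im
def ray(c,px):
    i=camera_info(c); K=np.array(i['mtx']); T=np.array(i['world_from_camera'])
    p=np.linalg.inv(K)@[px[0],px[1],1]; d=p[:2].copy(); u=d.copy()
    for _ in range(20): u=d/(1+i['k1']*(u@u))
    v=T[:3,:3]@np.array([u[0],u[1],1]); return T[:3,3],v/np.linalg.norm(v)
def at_z(c,px,z):
    o,v=ray(c,px); return o+v*(z-o[2])/v[2]
def tri(px1,px2,c1='scene',c2='top'):
    o1,v1=ray(c1,px1);o2,v2=ray(c2,px2)
    s=np.linalg.lstsq(np.c_[v1,-v2],o2-o1,rcond=None)[0]
    a=o1+s[0]*v1;b=o2+s[1]*v2; return (a+b)/2,np.linalg.norm(a-b)
def proj(c,P):
    i=camera_info(c);K=np.array(i['mtx']);T=np.linalg.inv(np.array(i['world_from_camera']))
    p=T[:3,:3]@np.array(P)+T[:3,3];u=p[:2]/p[2];u=u*(1+i['k1']*(u@u)); return (K@[u[0],u[1],1])[:2]
E
python3 - <<'E'
from h import *
np.set_printoptions(precision=1,suppress=True)
for c in('scene','top'):
    snap(c,c+'0.png'); print(c,np.array(camera_info(c)['world_from_camera']))
    for l in ['peg_root','peg_tip','large_eye','large_grip','medium_eye','medium_grip','small_eye','small_grip','keeper_mid','beaker','dishes','jar']:
        r=find_in(c,l)
        print(l,[(np.round(x['xy'],1).tolist(),round(x['conf'],2),at_z(c,x['xy'],dict(peg_root=120,keeper_mid=32,peg_tip=194).get(l,7))) for x in r[:2]])
print(get_state())
import rig; print([x for x in dir(rig) if x[0]!='_'])
E
```

```text
pics
scene [[  -0.4    0.7   -0.6 1505.4]
 [   0.9    0.3   -0.3  445.9]
 [  -0.    -0.7   -0.7 1144.5]
 [   0.     0.     0.     1. ]]
peg_root [([245.1, 171.8], 0.61, array([ 608.3, -202.1,  120. ]))]
peg_tip [([242.6, 167.0], 0.78, array([ 659.4, -171. ,  194. ]))]
large_eye [([444.9, 222.6], 0.94, array([464. , 367.5,   7. ]))]
large_grip [([445.8, 223.7], 0.91, array([467.1, 371. ,   7. ]))]
medium_eye [([340.5, 196.9], 0.63, array([490. ,  48.6,   7. ]))]
medium_grip [([337.4, 196.3], 0.68, array([491.4,  39. ,   7. ]))]
small_eye [([386.7, 202.2], 0.66, array([454.8, 184.6,   7. ]))]
small_grip [([383.3, 205.5], 0.85, array([471.7, 179.6,   7. ]))]
keeper_mid [([317.2, 231.4], 0.76, array([661.6,  48.9,  32. ]))]
beaker [([388.4, 249.2], 0.91, array([622.4, 247.5,   7. ])), ([336.3, 194.5], 0.7, array([485.8,  33. ,   7. ]))]
dishes [([266.4, 249.0], 0.79, array([757.6, -63.1,   7. ])), ([242.4, 168.3], 0.39, array([ 498.5, -289.8,    7. ]))]
jar [([352.5, 267.5], 0.86, array([720.1, 179.1,   7. ]))]
top [[ -0.1  -1.    0.2 404.6]
 [ -1.    0.1  -0.   38.2]
 [  0.   -0.2  -1. 
[... 664 characters left out ...]
,  40.7,  32. ]))]
beaker [([236.3, 183.3], 0.75, array([693. , 269.3,   7. ]))]
dishes [([352.1, 154.6], 0.61, array([758.5, -62.2,   7. ]))]
jar [([267.0, 159.0], 0.68, array([759.6, 181. ,   7. ]))]
{'t': 1.3, 'joint_pos': array([-1.5,  0.3,  0. ,  1.3, -0. ,  1.4]), 'dq': array([-0.,  0., -0.,  0.,  0.,  0.]), 'joint_efforts': array([  0. , -55.5,  34.5,   0. ,  -0. ,  -0. ]), 'ee_pos': array([ 132.7, -533.7,  231.3]), 'tool_rot': array([ 1. ,  0.1, -0. ,  0. ]), 'contact_force': array([-0.3,  0.1,  0.2]), 'moment': array([0., 0., 0.]), 'gripper_force': 0.0, 'width': 85.43917348888066}
['PlanningError', 'camera', 'camera_info', 'find_in', 'get_state', 'job_done', 'outline_of', 'pinch_z']
```

View pics/top0.png

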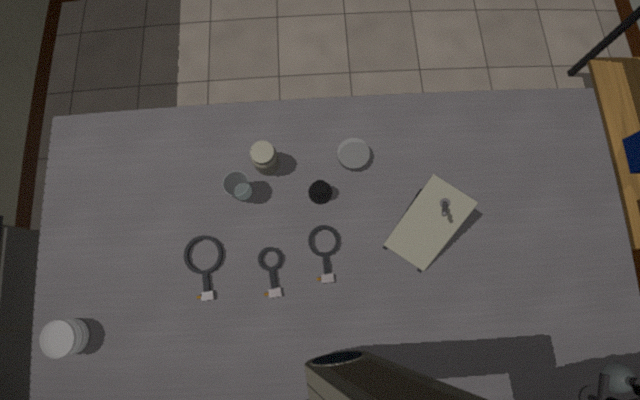

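View pics/scene0.png

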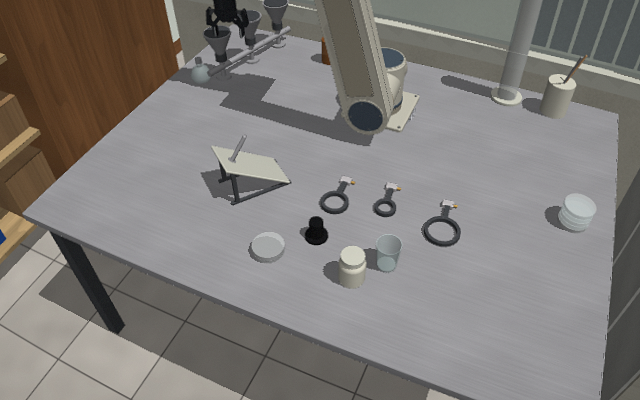

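```bash
python3 - <<'E'
import cv2,numpy as np
t=cv2.imread('pics/top0.png');s=cv2.imread('pics/scene0.png')
a=cv2.resize(t[165:280,375:485],None,fx=3.6,fy=3.6,interpolation=cv2.INTER_CUBIC)
b=cv2.resize(s[130:210,205:300],None,fx=4,fy=4,interpolation=cv2.INTER_CUBIC)
c=cv2.resize(t[180:310,175:350],None,fx=2,fy=2,interpolation=cv2.INTER_CUBIC)
im=np.zeros((600,800,3),np.uint8)
im[:a.shape[0],:a.shape[1]]=a; im[:b.shape[0],400:400+b.shape[1]]=b
im[330:330+c.shape[0],420:420+c.shape[1]]=c
cv2.imwrite('pics/crop1.png',im)
# dark ring contours, inner holes
g=cv2.cvtColor(t,cv2.COLOR_BGR2GRAY)
for nm,x0,y0,x1,y1 in[('L',178,230,230,305),('S',252,242,292,302),('M',303,220,345,287),('K',300,175,340,210)]:
    r=g[y0:y1,x0:x1]; big=cv2.resize(r,None,fx=8,fy=8,interpolation=cv2.INTER_CUBIC)
    m=((big<75)*255).astype(np.uint8)
    cs,h=cv2.findContours(m,cv2.RETR_CCOMP,cv2.CHAIN_APPROX_NONE)
    for k,q in enumerate(cs):
        if cv2.contourArea(q)>64*30:
            e=cv2.fitEllipse(q); cc=(np.array(e[0])+.5)/8-.5+[x0,y0]
            print(nm,'hole' if h[0][k][3]>=0 else 'outer',cc.round(2),np.round(np.array(e[1])/8,1),cv2.contourArea(q)/64)
    m=((big>150)*255).astype(np.uint8); n,_,st,ce=cv2.connectedComponentsWithStats(m)
    for k in range(1,n):
        if st[k][4]>64*15: print('  boss',((ce[k]+.5)/8-.5+[x0,y0]).round(2),st[k][4]/64)
print('bench',g[300,250],g[230,240])
E
```

```text
L outer [206.11 260.94] [39.  61.2] 1446.875
L hole [204.61 254.44] [26.6 31.1] 647.25
S outer [271.73 263.77] [24.8 41.1] 648.15625
S hole [271.06 258.56] [14.  15.8] 172.578125
M outer [324.7  244.84] [30.5 46.6] 936.6328125
M hole [324.55 240.8 ] [21.3 23. ] 384.953125
K outer [321.88 192.01] [23.5 29.7] 531.8203125
bench 96 103
```

View pics/crop1.png

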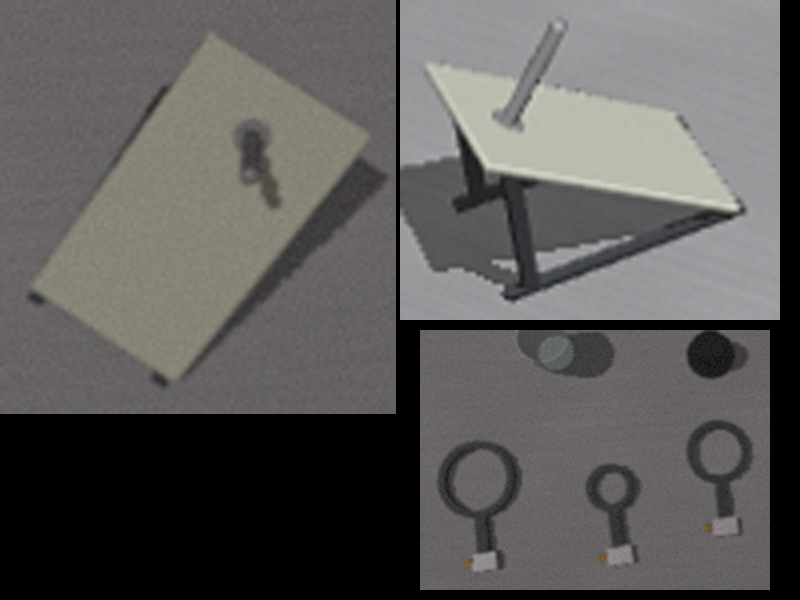

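```bash
cat >> h.py <<'E'
def board(p):
    x,y,ps=p[:3]; c,s=np.cos(np.radians(35)),np.sin(np.radians(35))
    X=np.array([c*np.cos(ps),c*np.sin(ps),s]);Y=np.array([-np.sin(ps),np.cos(ps),0]);Z=np.cross(X,Y)
    return np.array([x,y,120.]),np.c_[X,Y,Z]
E
python3 - <<'E'
from h import *
from scipy.optimize import least_squares
np.set_printoptions(precision=2,suppress=True)
L=[(45,65,0),(45,-65,0),(-190,-65,0),(-190,65,0),(0,0,0),(0,0,90)]
top=[(433.3,174.7),(477.8,202.5),(424.2,270.6),(384.2,245),(445,203.3),(444.4,214.2)]
sc=[(226.8,172.5),(211.3,146.3),(274.5,158.8),(290,182),(232,160.5),(245,136)]
def res(p,cs=('top','scene')):
    o,M=board(p);out=[]
    for c,q in(('top',top),('scene',sc)):
        if c in cs:
            for l,px in zip(L,q): out.append(proj(c,o+M@np.array(l,float))-px)
    return np.concatenate(out)
for cs in (('top',),('scene',),('top','scene')):
    r=least_squares(res,[520,-200,-.5],args=(cs,),loss='soft_l1'); print(cs,r.x,np.degrees(r.x[2]));
    print(res(r.x,cs).reshape(-1,2).T)
o,M=board(r.x);print(M,o+M[:,2]*90)
for n,e,b,d in(('L',(204.5,254.4),(207,296),110),('S',(271.06,258.56),(275,292.5),90),('M',(324.4,240.8),(327.5,278.5),100)):
    E=at_z('top',e,7);B=at_z('top',b,13);v=E-B;print(n,E[:2],B[:2],'dist',np.hypot(*v[:2]),d,'yaw',np.degrees(np.arctan2(v[1],v[0])),'grip',(E-(d-35)*np.r_[v[:2],0]/np.hypot(*v[:2]))[:2])
for q in[(323,192.5)]:print(at_z('top',q,50))
K=outline_of('top','keeper_mid')[0];K2=outline_of('scene','keeper_mid')[0]
print(K['xy'],K2['xy'],K['conf'],tri(K2['xy'],K['xy']))
for n in ['large','medium','small']:
    a=outline_of('scene',n+'_eye')[0]['mask']
    ys,xs=np.nonzero(a);print(n,xs.min(),xs.max(),ys.min(),ys.max())
print(get_state()['tool_rot'],R.from_quat(get_state()['tool_rot']).as_matrix(),pinch_z, get_state()['joint_pos'])
E
```

```text
('top',) [ 579.62 -271.62   30.77] 1763.022058310563
[[-0.34  1.14 -0.01 -1.09  0.1   0.16]
 [-0.93  0.02  1.4   0.33 -0.59  0.04]]
('scene',) [ 583.41 -261.64   -0.66] -37.725657162712984
[[ 0.05  0.03 -1.21  0.65 -0.16  0.25]
 [-0.46 -0.57 -0.39  0.94  0.45  0.16]]
('top', 'scene') [ 579.7  -268.23   11.92] 682.7947814722994
[[-1.6  -0.21 -1.5  -2.48 -1.24 -1.4  -1.02 -1.31 -2.8  -0.74 -1.42 -1.14]
 [-0.94  0.19  1.41  0.17 -0.54  0.05 -1.93 -1.75 -1.81 -0.76 -0.92 -1.26]]
[[ 0.65  0.6  -0.46]
 [-0.5   0.8   0.35]
 [ 0.57  0.    0.82]] [ 538.58 -237.01  193.72]
L [498.6  357.82] [388.13 349.06] dist 110.81181126653073 110 yaw 4.534216320504242 grip [423.83 351.89]
S [477.39 177.48] [387.63 169.16] dist 90.14600208815506 90 yaw 5.294917744283027 grip [422.62 172.41]
M [516.77  31.48] [415.73  29.29] dist 101.06124801177897 100 yaw 1.241525136469045 grip [451.78  30.07]
[640.92  27.84  50.  ]
[317.8, 193.1] [317.1, 233.3] 0.86 (array([650.36,  42.49,   8.32]), np.float64(1.1818052862590047))
large 425 459 200 246
medium 320 353 176 213
small 374 400 182 216
[ 0.99  0.12  0.   -0.  ] [[ 0.97  0.24  0.  ]
 [ 0.24 -0.97  0.  ]
 [ 0.   -0.   -1.  ]] 18.700000000000003 [-1.48  0.26  0.02  1.33  0.    1.42]
```

>>> carry_out([
  {"tx":1,"ty":0.8,"rz":1,"grip":1},
  {"tx":1,"ty":0.8,"rz":1},
  {"tx":1,"ty":0.8,"rz":1},
  {"tx":1,"ty":0.8,"rz":1},
  {"tx":1,"ty":0.8,"rz":1},
  {"tx":1,"ty":0.8,"rz":1},
  {"tx":1,"ty":0.8,"rz":1},
  {"tx":1,"ty":0.8,"rz":1},
])

```text
invalid input at $.targets[0]: expected keys tx, ty, tz, rx, ry, rz, grip
```

>>> carry_out([
  {"tx":0.1,"ty":1,"rz":1},
  {"tx":0.1,"ty":1,"rz":1},
  {"tx":0.1,"ty":1,"rz":1},
  {"tx":0.1,"ty":1,"rz":1},
  {"tx":0.1,"ty":1,"rz":1},
  {"tx":0.1,"ty":1,"rz":1},
  {"tx":0.1,"ty":1,"rz":1},
  {"tx":0.1,"ty":1,"rz":1},
])

```text
invalid input at $.targets[0]: expected keys tx, ty, tz, rx, ry, rz, grip
```

>>> carry_out([
  {"tx":0.1,"ty":1,"rz":1},
  {"tx":0.1,"ty":1,"rz":1},
  {"tx":0.1,"ty":1,"rz":1},
  {"tx":0.1,"ty":1,"rz":1},
  {"tx":0.1,"ty":1,"rz":1},
  {"tx":0.1,"ty":1,"rz":1},
  {"tx":0.1,"ty":1,"rz":1},
  {"tx":0.1,"ty":1,"rz":1},
])

```text
invalid input at $.targets[0]: expected keys tx, ty, tz, rx, ry, rz, grip
```

>>> carry_out([
  {"ty":0.9,"tz":-0.35,"rz":1},
  {"ty":0.9,"tz":-0.35,"rz":1},
  {"ty":0.9,"tz":-0.35,"rz":1},
  {"ty":0.9,"tz":-0.35,"rz":1},
  {"ty":0.9,"tz":-0.35,"rz":1},
  {"ty":0.9,"tz":-0.35,"rz":1},
  {"ty":0.9,"tz":-0.35,"rz":1},
  {"ty":0.9,"tz":-0.35,"rz":1},
])

```text
invalid input at $.targets[0]: expected keys tx, ty, tz, rx, ry, rz, grip
```

All keys are required.

>>> carry_out([
  {"tx":1,"ty":0.8,"tz":0,"rx":0,"ry":0,"rz":1,"grip":1},
  {"tx":1,"ty":0.8,"tz":0,"rx":0,"ry":0,"rz":1,"grip":1},
  {"tx":1,"ty":0.8,"tz":0,"rx":0,"ry":0,"rz":1,"grip":1},
  {"tx":1,"ty":0.8,"tz":0,"rx":0,"ry":0,"rz":1,"grip":1},
  {"tx":1,"ty":0.8,"tz":0,"rx":0,"ry":0,"rz":1,"grip":1},
  {"tx":1,"ty":0.8,"tz":0,"rx":0,"ry":0,"rz":1,"grip":1},
  {"tx":1,"ty":0.8,"tz":0,"rx":0,"ry":0,"rz":1,"grip":1},
  {"tx":1,"ty":0.8,"tz":0,"rx":0,"ry":0,"rz":1,"grip":1},
])

```text
t: 2.22
ee_pos: [374.0, -340.3, 231.5]
tool_rot: [0.89, 0.456, 0.0, 0.0]
contact_force: [0.2, -0.8, 0.8]
width: 85.5
gripper_force: 0.0
```

>>> carry_out([
  {"tx":0.1,"ty":1,"tz":0,"rx":0,"ry":0,"rz":1,"grip":1},
  {"tx":0.1,"ty":1,"tz":0,"rx":0,"ry":0,"rz":1,"grip":1},
  {"tx":0.1,"ty":1,"tz":0,"rx":0,"ry":0,"rz":1,"grip":1},
  {"tx":0.1,"ty":1,"tz":0,"rx":0,"ry":0,"rz":1,"grip":1},
  {"tx":0.1,"ty":1,"tz":0,"rx":0,"ry":0,"rz":1,"grip":1},
  {"tx":0.1,"ty":1,"tz":0,"rx":0,"ry":0,"rz":1,"grip":1},
  {"tx":0.1,"ty":1,"tz":0,"rx":0,"ry":0,"rz":1,"grip":1},
  {"tx":0.1,"ty":1,"tz":0,"rx":0,"ry":0,"rz":1,"grip":1},
])

```text
t: 2.88
ee_pos: [396.6, -100.3, 231.5]
tool_rot: [0.681, 0.733, 0.0, 0.0]
contact_force: [0.3, 0.5, -0.7]
width: 85.1
gripper_force: 0.0
```

>>> carry_out([
  {"tx":0.1,"ty":1,"tz":0,"rx":0,"ry":0,"rz":1,"grip":1},
  {"tx":0.1,"ty":1,"tz":0,"rx":0,"ry":0,"rz":1,"grip":1},
  {"tx":0.1,"ty":1,"tz":0,"rx":0,"ry":0,"rz":1,"grip":1},
  {"tx":0.1,"ty":1,"tz":0,"rx":0,"ry":0,"rz":1,"grip":1},
  {"tx":0.1,"ty":1,"tz":0,"rx":0,"ry":0,"rz":1,"grip":1},
  {"tx":0.1,"ty":1,"tz":0,"rx":0,"ry":0,"rz":1,"grip":1},
  {"tx":0.1,"ty":1,"tz":0,"rx":0,"ry":0,"rz":1,"grip":1},
  {"tx":0.1,"ty":1,"tz":0,"rx":0,"ry":0,"rz":1,"grip":1},
])

```text
t: 3.55
ee_pos: [420.6, 139.9, 231.5]
tool_rot: [0.389, 0.921, 0.0, 0.0]
contact_force: [0.4, 0.3, 0.2]
width: 85.4
gripper_force: 0.0
```

>>> carry_out([
  {"tx":0,"ty":0.9,"tz":-0.35,"rx":0,"ry":0,"rz":1,"grip":1},
  {"tx":0,"ty":0.9,"tz":-0.35,"rx":0,"ry":0,"rz":1,"grip":1},
  {"tx":0,"ty":0.9,"tz":-0.35,"rx":0,"ry":0,"rz":1,"grip":1},
  {"tx":0,"ty":0.9,"tz":-0.35,"rx":0,"ry":0,"rz":1,"grip":1},
  {"tx":0,"ty":0.9,"tz":-0.35,"rx":0,"ry":0,"rz":1,"grip":1},
  {"tx":0,"ty":0.9,"tz":-0.35,"rx":0,"ry":0,"rz":1,"grip":1},
  {"tx":0,"ty":0.9,"tz":-0.35,"rx":0,"ry":0,"rz":1,"grip":1},
  {"tx":0,"ty":0.9,"tz":-0.35,"rx":0,"ry":0,"rz":1,"grip":1},
])

```text
t: 4.22
ee_pos: [420.5, 355.7, 146.8]
tool_rot: [0.05, 0.999, 0.0, 0.0]
contact_force: [0.9, -0.7, 1.0]
width: 85.3
gripper_force: 0.0
```

>>> carry_out([
  {"tx":0.1,"ty":-0.1,"tz":-0.9,"rx":0,"ry":0,"rz":1,"grip":1},
  {"tx":0,"ty":0,"tz":-1,"rx":0,"ry":0,"rz":1,"grip":1},
  {"tx":0,"ty":0,"tz":-0.8,"rx":0,"ry":0,"rz":0,"grip":1},
  {"tx":0,"ty":0,"tz":0,"rx":0,"ry":0,"rz":0,"grip":1},
])

```text
t: 4.55
ee_pos: [421.5, 350.1, 62.0]
tool_rot: [-0.035, 0.999, -0.002, -0.003]
contact_force: [-0.7, -1.0, 0.6]
width: 85.4
gripper_force: 0.0
```

```bash
python3 - <<'E'
from h import *
a=snap('scene','s1.png');b=snap('top','t1.png');s=get_state();P=np.array(s['ee_pos']);M=R.from_quat(s['tool_rot']).as_matrix()
print(P)
im=np.zeros((600,800,3),np.uint8)
for c,f,ox in(('scene','s1.png',0),('top','t1.png',400)):
    I=cv2.imread('pics/'+f);cx,cy=proj(c,P).astype(int)
    I=I[cy-75:cy+75,cx-50:cx+50];print(c,'crop origin',cx-50,cy-75)
    im[:,ox:ox+400]=cv2.resize(I,(400,600),interpolation=cv2.INTER_CUBIC)
    for q in[P,P+M@[0,57,-13],P-M@[0,57,13]]:
        u=(proj(c,q)-[cx-50,cy-75])*4; cv2.drawMarker(im,(int(u[0])+ox,int(u[1])),(0,0,255),0,12,1)
cv2.imwrite('pics/c2.png',im)
E
```

```text
[423.60471367 351.15759226  66.36829594]
scene crop origin 396 122
top crop origin 149 207
```

View pics/c2.png

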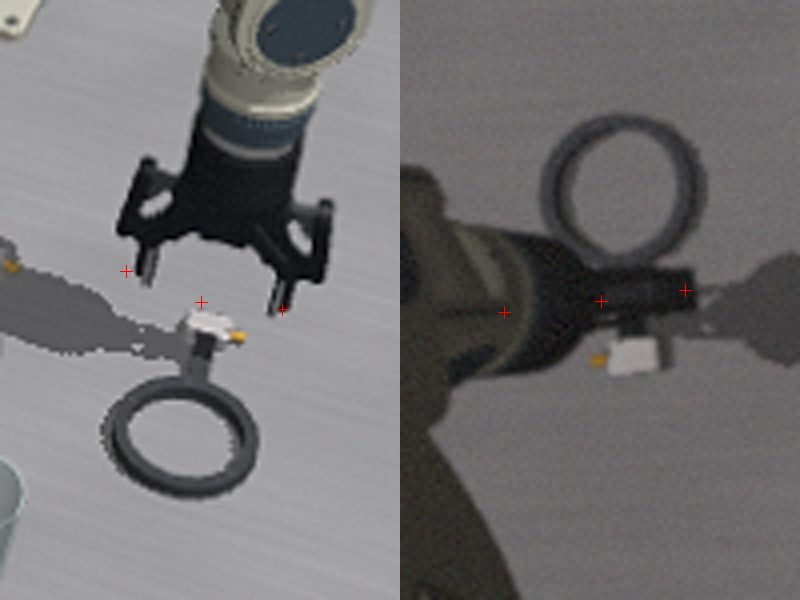

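```bash
python3 - <<'E'
from h import *
np.set_printoptions(precision=1,suppress=True)
print(get_state()['ee_pos'])
print('tips',at_z('scene',(433.5,192),79),at_z('scene',(464.75,200),79),'eye',at_z('scene',(441.6,230.7),7),'boss',at_z('scene',(448.6,202.5),12))
print('top eye',at_z('top',(149+222/4,207+188/4),7),'boss',at_z('top',(149+234/4,207+356/4),13))
E
```

```text
[423.6 351.2  66.4]
tips [428.9 312.2  79. ] [423.8 403.4  79. ] eye [497.9 366.6   7. ] boss [385.8 357.8  12. ]
top eye [499.7 357.8   7. ] boss [388.1 347.7  13. ]
```

>>> carry_out([
  {"tx":0,"ty":0,"tz":-0.9,"rx":0,"ry":0,"rz":0,"grip":1},
  {"tx":0,"ty":0,"tz":-0.8,"rx":0,"ry":0,"rz":0,"grip":1},
  {"tx":0,"ty":0,"tz":-0.35,"rx":0,"ry":0,"rz":0,"grip":1},
  {"tx":0,"ty":0,"tz":0,"rx":0,"ry":0,"rz":0,"grip":0},
  {"tx":0,"ty":0,"tz":0,"rx":0,"ry":0,"rz":0,"grip":0},
  {"tx":0,"ty":0,"tz":0,"rx":0,"ry":0,"rz":0,"grip":0},
  {"tx":0,"ty":0,"tz":0,"rx":0,"ry":0,"rz":0,"grip":0},
  {"tx":0,"ty":0,"tz":0,"rx":0,"ry":0,"rz":0,"grip":0},
], force=80)

```text
t: 5.32
ee_pos: [424.4, 351.6, 6.0]
tool_rot: [-0.035, 0.999, 0.0, 0.001]
contact_force: [-0.2, 0.1, 0.0]
width: 25.7
gripper_force: 0.0
```

>>> carry_out([
  {"tx":0,"ty":0,"tz":0,"rx":0,"ry":0,"rz":0,"grip":0},
  {"tx":0,"ty":0,"tz":0,"rx":0,"ry":0,"rz":0,"grip":0},
  {"tx":0,"ty":0,"tz":0,"rx":0,"ry":0,"rz":0,"grip":0},
  {"tx":0,"ty":0,"tz":0,"rx":0,"ry":0,"rz":0,"grip":0},
])

```text
t: 5.65
ee_pos: [424.4, 352.0, 6.2]
tool_rot: [-0.035, 0.999, 0.001, 0.001]
contact_force: [-1.4, 0.8, 10.5]
width: 13.3
gripper_force: 78.4
```

```bash
cat >> h.py <<'E'
BP=[580,-269.5,np.radians(-37)]
o,BM=board(BP)
TT=np.c_[-BM[:,0],BM[:,1],-BM[:,2]]
def tip(b): return o+BM@np.array(b,float)
def plan(P,M=None):
    s=get_state();p=np.array(s['ee_pos']);Q=R.from_quat(s['tool_rot'])
    d=(np.array(P)-p)/30; r=np.zeros(3) if M is None else np.degrees((R.from_matrix(M)*Q.inv()).as_rotvec())/5
    print('at',p.round(1),'->',np.round(P,1),'units',d.round(2),'rot',r.round(2),'t',s['t'].__round__(2),'w',round(s['width'],1))
def inb(p): return BM.T@(np.array(p)-o)
E
python3 - <<'E'
from h import *
print('Z',BM[:,2])
plan(tip((-73,0,150)),TT);plan(tip((-73,0,114)));plan(tip((-73,0,6)))
E
```

```text
Z [-0.45807851  0.34518692  0.81915204]
at [424.4 352.    6.2] -> [ 463.5 -181.7  201. ] units [  1.3  -17.79   6.49] rot [-2.04 -6.82 -7.95] t 5.65 w 13.3
at [424.4 352.    6.2] -> [ 480.  -194.2  171.5] units [  1.85 -18.2    5.51] rot [0. 0. 0.] t 5.65 w 13.3
at [424.4 352.    6.2] -> [ 529.5 -231.4   83. ] units [  3.5  -19.45   2.56] rot [0. 0. 0.] t 5.65 w 13.3
```

>>> carry_out([
  {"tx":0,"ty":0,"tz":0.5,"rx":0,"ry":0,"rz":0,"grip":0},
  {"tx":0,"ty":0,"tz":0.8,"rx":0,"ry":0,"rz":0,"grip":0},
  {"tx":0,"ty":0,"tz":1,"rx":0,"ry":0,"rz":0,"grip":0},
  {"tx":0,"ty":0,"tz":1,"rx":0,"ry":0,"rz":0,"grip":0},
  {"tx":0,"ty":0,"tz":1,"rx":0,"ry":0,"rz":0,"grip":0},
  {"tx":0,"ty":0,"tz":1,"rx":0,"ry":0,"rz":0,"grip":0},
  {"tx":0,"ty":0,"tz":0.5,"rx":0,"ry":0,"rz":0,"grip":0},
  {"tx":0,"ty":0,"tz":0,"rx":0,"ry":0,"rz":0,"grip":0},
])

```text
t: 6.32
ee_pos: [424.9, 352.0, 182.5]
tool_rot: [-0.035, 0.999, 0.001, 0.003]
contact_force: [0.7, 0.4, -3.2]
width: 13.0
gripper_force: 78.2
```

```bash
python3 - <<'E'
from h import *
plan(tip((-73,0,150)),TT)
a=snap('scene','s2.png');b=snap('top','t2.png');P=np.array(get_state()['ee_pos'])
im=np.zeros((400,800,3),np.uint8)
for c,f,ox in(('scene','s2.png',0),('top','t2.png',400)):
    I=cv2.imread('pics/'+f);cx,cy=proj(c,P).astype(int)
    print(c,cx-66,cy-66);im[:,ox:ox+400]=cv2.resize(I[cy-66:cy+67,cx-66:cx+67],(400,400),interpolation=cv2.INTER_CUBIC)
cv2.imwrite('pics/c3.png',im)
E
```

```text
at [424.9 352.  182.5] -> [ 463.5 -181.7  201. ] units [  1.29 -17.79   0.62] rot [-2.04 -6.79 -7.95] t 6.32 w 13.0
scene 387 103
top 116 216
```

View pics/c3.png

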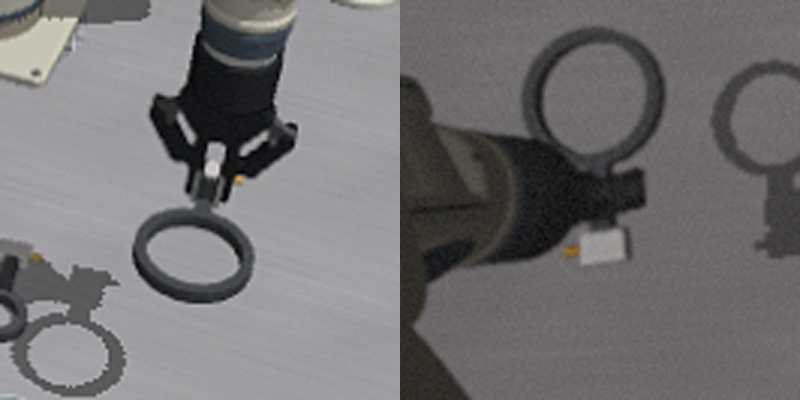

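>>> carry_out([
  {"tx":0.06,"ty":-0.89,"tz":0.2,"rx":-0.1,"ry":-0.34,"rz":-0.4,"grip":0},
  {"tx":0.06,"ty":-0.89,"tz":0.2,"rx":-0.1,"ry":-0.34,"rz":-0.4,"grip":0},
  {"tx":0.06,"ty":-0.89,"tz":0.2,"rx":-0.1,"ry":-0.34,"rz":-0.4,"grip":0},
  {"tx":0.06,"ty":-0.89,"tz":0.2,"rx":-0.1,"ry":-0.34,"rz":-0.4,"grip":0},
  {"tx":0.06,"ty":-0.89,"tz":0.2,"rx":-0.1,"ry":-0.34,"rz":-0.4,"grip":0},
  {"tx":0.06,"ty":-0.89,"tz":0.2,"rx":-0.1,"ry":-0.34,"rz":-0.4,"grip":0},
  {"tx":0.06,"ty":-0.89,"tz":0.2,"rx":-0.1,"ry":-0.34,"rz":-0.4,"grip":0},
  {"tx":0.06,"ty":-0.89,"tz":0.2,"rx":-0.1,"ry":-0.34,"rz":-0.4,"grip":0},
])

```text
t: 7.08
ee_pos: [437.0, 136.3, 224.9]
tool_rot: [0.105, 0.987, -0.04, 0.116]
contact_force: [-0.8, 0.2, -2.5]
width: 13.1
gripper_force: 78.4
```

>>> carry_out([
  {"tx":0.06,"ty":-0.89,"tz":0,"rx":-0.1,"ry":-0.34,"rz":-0.4,"grip":0},
  {"tx":0.06,"ty":-0.89,"tz":0,"rx":-0.1,"ry":-0.34,"rz":-0.4,"grip":0},
  {"tx":0.06,"ty":-0.89,"tz":0,"rx":-0.1,"ry":-0.34,"rz":-0.4,"grip":0},
  {"tx":0.06,"ty":-0.89,"tz":0,"rx":-0.1,"ry":-0.34,"rz":-0.4,"grip":0},
  {"tx":0.06,"ty":-0.89,"tz":0,"rx":-0.1,"ry":-0.34,"rz":-0.4,"grip":0},
  {"tx":0.06,"ty":-0.89,"tz":0,"rx":-0.1,"ry":-0.34,"rz":-0.4,"grip":0},
  {"tx":0.06,"ty":-0.89,"tz":0,"rx":-0.1,"ry":-0.34,"rz":-0.4,"grip":0},
  {"tx":0.06,"ty":-0.89,"tz":0,"rx":-0.1,"ry":-0.34,"rz":-0.4,"grip":0},
])

```text
t: 7.75
ee_pos: [451.3, -76.9, 224.4]
tool_rot: [0.241, 0.94, -0.076, 0.228]
contact_force: [0.4, -0.0, -2.7]
width: 13.4
gripper_force: 78.4
```

>>> carry_out([
  {"tx":0.06,"ty":-0.89,"tz":0,"rx":-0.1,"ry":-0.34,"rz":-0.4,"grip":0},
  {"tx":0.06,"ty":-0.89,"tz":0,"rx":-0.1,"ry":-0.34,"rz":-0.4,"grip":0},
  {"tx":0.06,"ty":-0.89,"tz":0,"rx":-0.1,"ry":-0.34,"rz":-0.4,"grip":0},
  {"tx":0.06,"ty":-0.89,"tz":0,"rx":-0.1,"ry":-0.34,"rz":-0.4,"grip":0},
  {"tx":0,"ty":0,"tz":0,"rx":0,"ry":0,"rz":0,"grip":0},
  {"tx":0,"ty":0,"tz":0,"rx":0,"ry":0,"rz":0,"grip":0},
])

```text
t: 8.25
ee_pos: [458.2, -183.1, 224.1]
tool_rot: [0.307, 0.905, -0.094, 0.281]
contact_force: [0.4, 1.1, -2.7]
width: 13.1
gripper_force: 78.5
```

```bash
python3 - <<'E'
from h import *
plan(tip((-73,0,114)),TT); print(inb(get_state()['ee_pos']))
a=snap('scene','s3.png');b=snap('top','t3.png');P=np.array(get_state()['ee_pos'])
im=np.zeros((400,800,3),np.uint8)
for c,f,ox in(('scene','s3.png',0),('top','t3.png',400)):
    I=cv2.imread('pics/'+f);cx,cy=proj(c,tip((-40,0,60))).astype(int)
    print(c,cx-66,cy-66);im[:,ox:ox+400]=cv2.resize(I[cy-66:cy+67,cx-66:cx+67],(400,400),interpolation=cv2.INTER_CUBIC)
cv2.imwrite('pics/c4.png',im)
E
```

```text
at [ 458.2 -183.1  224.1] -> [ 480.  -194.2  171.5] units [ 0.73 -0.37 -1.75] rot [-0.09 -0.07  0.08] t 8.25 w 13.1
[-62.57488729  -4.29306238 170.85173995]
scene 184 79
top 367 157
```

View pics/c4.png

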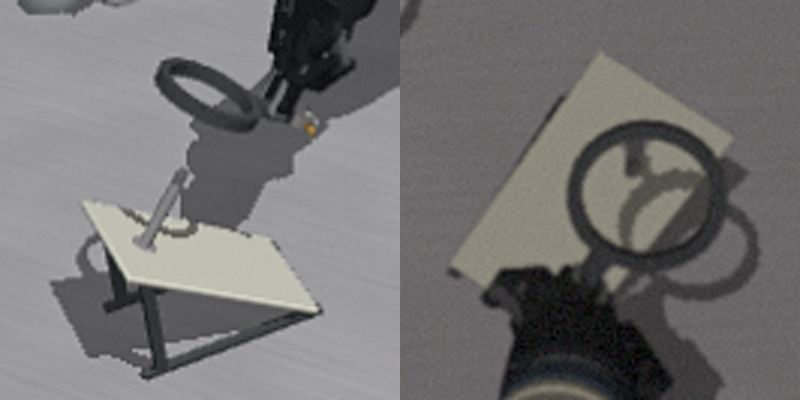

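>>> carry_out([
  {"tx":0.3,"ty":-0.15,"tz":-0.6,"rx":-0.1,"ry":-0.07,"rz":0.08,"grip":0},
  {"tx":0.3,"ty":-0.15,"tz":-0.6,"rx":0,"ry":0,"rz":0,"grip":0},
  {"tx":0.13,"ty":-0.07,"tz":-0.55,"rx":0,"ry":0,"rz":0,"grip":0},
  {"tx":0.41,"ty":-0.31,"tz":-0.74,"rx":0,"ry":0,"rz":0,"grip":0},
  {"tx":0.41,"ty":-0.31,"tz":-0.74,"rx":0,"ry":0,"rz":0,"grip":0},
  {"tx":0.41,"ty":-0.31,"tz":-0.74,"rx":0,"ry":0,"rz":0,"grip":0},
  {"tx":0,"ty":0,"tz":0,"rx":0,"ry":0,"rz":0,"grip":0},
  {"tx":0,"ty":0,"tz":0,"rx":0,"ry":0,"rz":0,"grip":0},
])

```text
t: 9.02
ee_pos: [518.2, -220.5, 105.6]
tool_rot: [0.301, 0.905, -0.095, 0.285]
contact_force: [0.7, 0.6, -1.5]
width: 13.3
gripper_force: 78.5
```

```bash
python3 - <<'E'
from h import *
plan(tip((-73,0,8)),TT); print(inb(get_state()['ee_pos']))
E
```

```text
at [ 518.2 -220.5  105.6] -> [ 528.6 -230.8   84.7] units [ 0.35 -0.34 -0.7 ] rot [ 0.01 -0.   -0.04] t 9.02 w 13.3
[-72.89514825   1.94873795  33.44524287]
```

>>> carry_out([
  {"tx":0.12,"ty":-0.12,"tz":-0.24,"rx":0,"ry":0,"rz":0,"grip":0},
  {"tx":0.12,"ty":-0.11,"tz":-0.24,"rx":0,"ry":0,"rz":0,"grip":0},
  {"tx":0.11,"ty":-0.11,"tz":-0.22,"rx":0,"ry":0,"rz":0,"grip":0},
  {"tx":0,"ty":0,"tz":0,"rx":0,"ry":0,"rz":0,"grip":0},
  {"tx":0,"ty":0,"tz":0,"rx":0,"ry":0,"rz":0,"grip":0},
])

```text
t: 9.43
ee_pos: [528.9, -231.9, 86.4]
tool_rot: [0.301, 0.904, -0.096, 0.287]
contact_force: [-0.4, 0.4, -2.3]
width: 13.2
gripper_force: 78.5
```

>>> carry_out([
  {"tx":0.02,"ty":-0.02,"tz":-0.04,"rx":0,"ry":0,"rz":0,"grip":0},
  {"tx":0.02,"ty":-0.01,"tz":-0.03,"rx":0,"ry":0,"rz":0,"grip":0},
  {"tx":0,"ty":0,"tz":0,"rx":0,"ry":0,"rz":0,"grip":0},
])

```text
t: 9.68
ee_pos: [530.3, -232.9, 84.8]
tool_rot: [0.301, 0.904, -0.096, 0.288]
contact_force: [0.3, 0.3, -2.9]
width: 12.9
gripper_force: 78.6
```

```bash
python3 - <<'E'
from h import *
plan(tip((-73,0,5)),TT); print(inb(get_state()['ee_pos']),get_state()['contact_force'])
E
```

```text
at [ 530.3 -232.9   84.8] -> [ 530.  -231.8   82.2] units [-0.01  0.04 -0.09] rot [ 0.04  0.05 -0.03] t 9.68 w 12.9
[-70.71408185  -0.6542917    6.54922052] [ 0.27685673  0.27190117 -2.85725594]
```

>>> carry_out([
  {"tx":0.02,"ty":-0.01,"tz":-0.05,"rx":0,"ry":0,"rz":0,"grip":0},
  {"tx":0.02,"ty":-0.01,"tz":-0.05,"rx":0,"ry":0,"rz":0,"grip":0},
  {"tx":0,"ty":0,"tz":0,"rx":0,"ry":0,"rz":0,"grip":0},
])

```text
t: 9.93
ee_pos: [530.6, -233.0, 84.5]
tool_rot: [0.301, 0.904, -0.097, 0.289]
contact_force: [-33.3, 19.1, 42.2]
width: 13.5
gripper_force: 85.8
```

>>> carry_out([
  {"tx":0.02,"ty":-0.01,"tz":-0.05,"rx":0,"ry":0,"rz":0,"grip":0},
  {"tx":0,"ty":0,"tz":0,"rx":0,"ry":0,"rz":0,"grip":0},
])

```text
t: 10.1
ee_pos: [530.7, -233.1, 84.4]
tool_rot: [0.301, 0.903, -0.098, 0.29]
contact_force: [-51.0, 29.9, 65.1]
width: 13.3
gripper_force: 89.6
```

>>> carry_out([
  {"tx":-0.04,"ty":0.02,"tz":0.1,"rx":0,"ry":0,"rz":0,"grip":0},
  {"tx":0,"ty":0,"tz":0,"rx":0,"ry":0,"rz":0,"grip":0.6},
  {"tx":0,"ty":0,"tz":0,"rx":0,"ry":0,"rz":0,"grip":0.6},
  {"tx":0,"ty":0,"tz":0,"rx":0,"ry":0,"rz":0,"grip":0.6},
  {"tx":0,"ty":0,"tz":0,"rx":0,"ry":0,"rz":0,"grip":0.6},
  {"tx":-0.4,"ty":0.3,"tz":0.72,"rx":0,"ry":0,"rz":0,"grip":0.6},
  {"tx":-0.4,"ty":0.3,"tz":0.72,"rx":0,"ry":0,"rz":0,"grip":1},
  {"tx":-0.4,"ty":0.3,"tz":0.72,"rx":0,"ry":0,"rz":0,"grip":1},
])

```text
t: 10.77
ee_pos: [494.3, -205.9, 147.6]
tool_rot: [0.302, 0.904, -0.096, 0.286]
contact_force: [-0.2, -0.2, -0.1]
width: 73.9
gripper_force: 0.0
```

>>> carry_out([
  {"tx":-0.4,"ty":0.3,"tz":0.72,"rx":0,"ry":0,"rz":0,"grip":1},
  {"tx":-0.4,"ty":0.3,"tz":0.72,"rx":0,"ry":0,"rz":0,"grip":1},
  {"tx":0,"ty":0,"tz":0,"rx":0,"ry":0,"rz":0,"grip":1},
])

```text
t: 11.02
ee_pos: [471.0, -187.8, 195.1]
tool_rot: [0.301, 0.903, -0.096, 0.29]
contact_force: [0.1, -0.2, 0.3]
width: 85.3
gripper_force: 0.0
```

```bash
python3 - <<'E'
from h import *
a=snap('scene','s4.png');b=snap('top','t4.png')
im=np.zeros((400,800,3),np.uint8)
for c,f,ox in(('scene','s4.png',0),('top','t4.png',400)):
    I=cv2.imread('pics/'+f);cx,cy=proj(c,tip((-40,0,60))).astype(int)
    im[:,ox:ox+400]=cv2.resize(I[cy-66:cy+67,cx-66:cx+67],(400,400),interpolation=cv2.INTER_CUBIC)
cv2.imwrite('pics/c5.png',im)
th=np.radians(1.2);down=np.c_[[-np.cos(th),-np.sin(th),0],[-np.sin(th),np.cos(th),0],[0,0,-1]]
# medium: top bias ~(+2,-2)
plan((450.5,31.5,60),down)
E
```

```text
at [ 471.3 -188.3  191.9] -> [450.5  31.5  60. ] units [-0.69  7.33 -4.4 ] rot [2.21 6.86 7.36] t 11.12 w 85.6
```

View pics/c5.png

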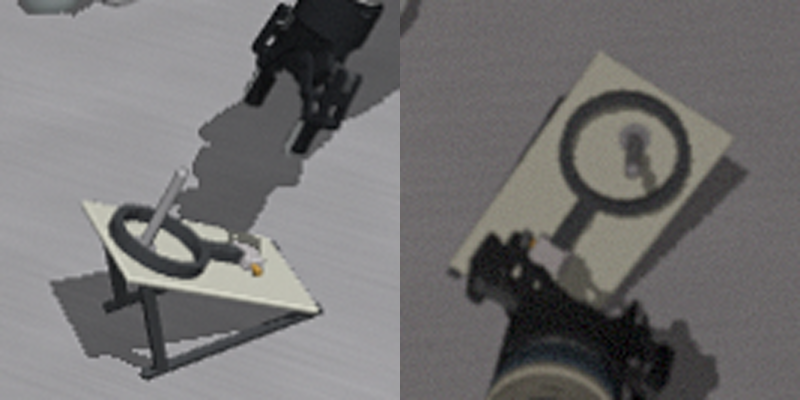

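```bash
cat > m.py <<'E'
from h import *
np.set_printoptions(precision=1,suppress=True)
def onboard(c,px,z):
    O,v=ray(c,px);n=BM[:,2];return inb(O+v*(((o+n*z-O)@n)/(v@n)))
E
python3 - <<'E'
from m import *
for c,f,ox in(('scene','s4.png',0),('top','t4.png',400)):
    cx,cy=proj(c,tip((-40,0,60))).astype(int)
    w=lambda x,y:((x-ox)/400*133+cx-66,y/400*133+cy-66)
    pts=dict(scene=[('foot',(148,241),0),('tip',(182,172),90),('eye',(158,240),7),('boss',(252,260),14)],top=[('foot',(633,131),0),('tip',(631,170),90),('eye',(626,152),7),('boss',(548,250),14)])[c]
    for n,p,z in pts: print(c,n,onboard(c,w(*p),z))
E
```

```text
scene foot [-13.4  -5.6   0. ]
scene tip [-0.1  7.9 90. ]
scene eye [-18.8   0.9   7. ]
scene boss [-123.8   17.9   14. ]
top foot [ 4.7  2.5 -0. ]
top tip [ 1.4  0.4 90. ]
top eye [-11.5  -1.9   7. ]
top boss [-118.8    2.7   14. ]
```

>>> carry_out([
  {"tx":-0.1,"ty":0.9,"tz":0,"rx":0.28,"ry":0.86,"rz":0.92,"grip":1},
  {"tx":-0.1,"ty":0.9,"tz":0,"rx":0.28,"ry":0.86,"rz":0.92,"grip":1},
  {"tx":-0.1,"ty":0.9,"tz":0,"rx":0.28,"ry":0.86,"rz":0.92,"grip":1},
  {"tx":-0.1,"ty":0.9,"tz":-0.4,"rx":0.28,"ry":0.86,"rz":0.92,"grip":1},
  {"tx":-0.1,"ty":0.9,"tz":-0.8,"rx":0.28,"ry":0.86,"rz":0.92,"grip":1},
  {"tx":-0.1,"ty":0.9,"tz":-0.9,"rx":0.28,"ry":0.86,"rz":0.92,"grip":1},
  {"tx":-0.1,"ty":0.9,"tz":-0.9,"rx":0.28,"ry":0.86,"rz":0.92,"grip":1},
  {"tx":0,"ty":0.9,"tz":-0.9,"rx":0.25,"ry":0.84,"rz":0.92,"grip":1},
])

```text
t: 11.78
ee_pos: [449.4, 28.8, 71.6]
tool_rot: [-0.012, 1.0, 0.0, -0.004]
contact_force: [0.6, 0.2, 0.5]
width: 85.5
gripper_force: 0.0
```

>>> carry_out([
  {"tx":0,"ty":0.1,"tz":-0.5,"rx":0,"ry":0,"rz":0,"grip":1},
  {"tx":0,"ty":0,"tz":0,"rx":0,"ry":0,"rz":0,"grip":1},
])

```text
t: 11.95
ee_pos: [448.4, 32.0, 54.1]
tool_rot: [-0.011, 1.0, 0.0, -0.006]
contact_force: [-1.0, -0.2, -0.3]
width: 85.4
gripper_force: 0.0
```

```bash
cat >> m.py <<'E'
def downM(deg):
    th=np.radians(deg); return np.c_[[-np.cos(th),-np.sin(th),0],[-np.sin(th),np.cos(th),0],[0,0,-1]]
E
python3 - <<'E'
from m import *
plan((450.5,31.5,4),downM(1.2))
a=snap('scene','s5.png');b=snap('top','t5.png');s=get_state();P=np.array(s['ee_pos']);M=R.from_quat(s['tool_rot']).as_matrix()
im=np.zeros((400,800,3),np.uint8)
for c,f,ox in(('scene','s5.png',0),('top','t5.png',400)):
    I=cv2.imread('pics/'+f);cx,cy=proj(c,P).astype(int)
    im[:,ox:ox+400]=cv2.resize(I[cy-40:cy+60,cx-50:cx+50],(400,400),interpolation=cv2.INTER_CUBIC);print(cx-50,cy-40)
cv2.imwrite('pics/c6.png',im)
for z in(50,):print(at_z('top',(320.5,192.5),z))
E
```

```text
at [448.4  32.   54.1] -> [450.5  31.5   4. ] units [ 0.1 -0.  -1.7] rot [-0.  -0.1 -0. ] t 11.95 w 85.4
290 134
276 224
[641.3  34.5  50. ]
```

View pics/c6.png

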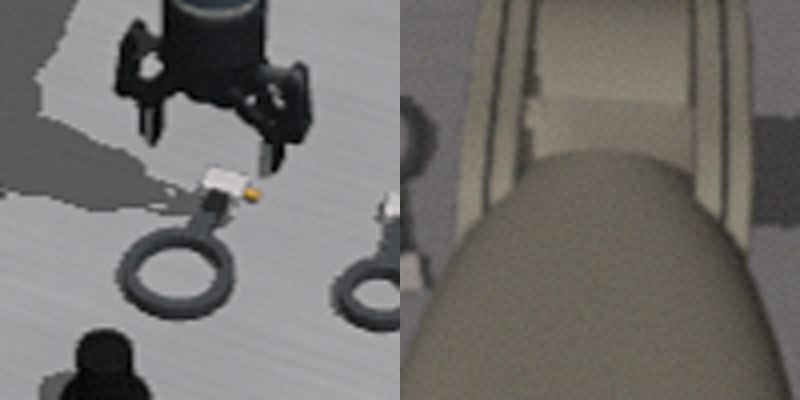

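```bash
python3 - <<'E'
from m import *
t=at_z('scene',(342.1,173.5),67);b=t-np.r_[448.4,32,67];print('bias',b)
E=at_z('scene',(334.5,202.5),7)-b;B=at_z('scene',(346.5,179.8),12)-b;v=E-B;print(E,B,np.linalg.norm(v),np.degrees(np.arctan2(v[1],v[0])),'grip',E-v/np.linalg.norm(v)*65)
print('keeper',at_z('scene',(316.25,221.5),64)-b)
E
```

```text
bias [3.2 4.7 0. ]
[515.5  36.4   7. ] [415.5  34.5  12. ] 100.20586586923116 1.0344605514497205 grip [450.6  35.2  10.2]
keeper [651.3  38.6  64. ]
```

>>> carry_out([
  {"tx":0.08,"ty":0.05,"tz":-0.8,"rx":0,"ry":-0.1,"rz":0,"grip":1},
  {"tx":0,"ty":0,"tz":-0.6,"rx":0,"ry":0,"rz":0,"grip":1},
  {"tx":0,"ty":0,"tz":-0.2,"rx":0,"ry":0,"rz":0,"grip":0},
  {"tx":0,"ty":0,"tz":0,"rx":0,"ry":0,"rz":0,"grip":0},
  {"tx":0,"ty":0,"tz":0,"rx":0,"ry":0,"rz":0,"grip":0},
  {"tx":0,"ty":0,"tz":0,"rx":0,"ry":0,"rz":0,"grip":0},
  {"tx":0,"ty":0,"tz":0,"rx":0,"ry":0,"rz":0,"grip":0},
  {"tx":0,"ty":0,"tz":0,"rx":0,"ry":0,"rz":0,"grip":0},
])

```text
t: 12.72
ee_pos: [452.9, 32.2, 12.1]
tool_rot: [-0.01, 1.0, -0.001, 0.004]
contact_force: [-5.5, -0.7, 22.7]
width: 13.1
gripper_force: 59.9
```

>>> carry_out([
  {"tx":0,"ty":0,"tz":0,"rx":0,"ry":0,"rz":0,"grip":0},
  {"tx":0,"ty":0,"tz":0,"rx":0,"ry":0,"rz":0,"grip":0},
  {"tx":0,"ty":0,"tz":0,"rx":0,"ry":0,"rz":0,"grip":0},
])

```text
t: 12.97
ee_pos: [452.9, 32.2, 12.3]
tool_rot: [-0.01, 1.0, -0.001, 0.004]
contact_force: [-2.1, -0.5, 9.9]
width: 11.0
gripper_force: 78.5
```

>>> carry_out([
  {"tx":0,"ty":0,"tz":0,"rx":0,"ry":0,"rz":0,"grip":0.4},
  {"tx":0,"ty":0,"tz":0,"rx":0,"ry":0,"rz":0,"grip":0.4},
  {"tx":0,"ty":0,"tz":0,"rx":0,"ry":0,"rz":0,"grip":0.4},
  {"tx":0,"ty":0,"tz":0,"rx":0,"ry":0,"rz":0,"grip":0.4},
  {"tx":0,"ty":0,"tz":0,"rx":0,"ry":0,"rz":0,"grip":0.4},
])

```text
t: 13.38
ee_pos: [452.3, 32.4, 11.1]
tool_rot: [-0.01, 1.0, -0.001, 0.003]
contact_force: [0.2, -0.2, -0.6]
width: 34.1
gripper_force: 0.0
```

>>> carry_out([
  {"tx":0,"ty":0,"tz":-0.15,"rx":0,"ry":0,"rz":0,"grip":0.4},
  {"tx":0,"ty":0,"tz":0,"rx":0,"ry":0,"rz":0,"grip":0.4},
])

```text
t: 13.55
ee_pos: [451.9, 32.4, 5.9]
tool_rot: [-0.01, 1.0, -0.001, 0.003]
contact_force: [-0.1, 0.3, -0.0]
width: 33.5
gripper_force: 0.0
```

>>> carry_out([
  {"tx":0,"ty":0,"tz":0,"rx":0,"ry":0,"rz":0,"grip":0},
  {"tx":0,"ty":0,"tz":0,"rx":0,"ry":0,"rz":0,"grip":0},
  {"tx":0,"ty":0,"tz":0,"rx":0,"ry":0,"rz":0,"grip":0},
  {"tx":0,"ty":0,"tz":0,"rx":0,"ry":0,"rz":0,"grip":0},
  {"tx":0,"ty":0,"tz":0,"rx":0,"ry":0,"rz":0,"grip":0},
  {"tx":0,"ty":0,"tz":0,"rx":0,"ry":0,"rz":0,"grip":0},
])

```text
t: 14.05
ee_pos: [452.2, 32.4, 6.7]
tool_rot: [-0.01, 1.0, -0.001, 0.003]
contact_force: [-1.6, 0.5, 4.3]
width: 13.4
gripper_force: 78.8
```

>>> carry_out([
  {"tx":0,"ty":0,"tz":0.5,"rx":0,"ry":0,"rz":0,"grip":0},
  {"tx":0,"ty":0,"tz":1,"rx":0,"ry":0,"rz":0,"grip":0},
  {"tx":0,"ty":0,"tz":1,"rx":0,"ry":0,"rz":0,"grip":0},
  {"tx":0,"ty":0,"tz":1,"rx":0,"ry":0,"rz":0,"grip":0},
  {"tx":0,"ty":0,"tz":1,"rx":0,"ry":0,"rz":0,"grip":0},
  {"tx":0,"ty":0,"tz":1,"rx":0,"ry":0,"rz":0,"grip":0},
  {"tx":0,"ty":0,"tz":1,"rx":0,"ry":0,"rz":0,"grip":0},
  {"tx":0,"ty":0,"tz":0.5,"rx":0,"ry":0,"rz":0,"grip":0},
])

```text
t: 14.72
ee_pos: [453.0, 32.3, 219.7]
tool_rot: [-0.01, 1.0, -0.001, 0.005]
contact_force: [0.3, -0.7, -2.7]
width: 13.4
gripper_force: 78.5
```

```bash
python3 - <<'E'
from m import *
plan(tip((-62,0,150)),TT)
E
```

```text
at [453.   32.3 219.7] -> [ 470.7 -187.2  207.3] units [ 0.6 -7.3 -0.4] rot [-2.1 -6.7 -7.4] t 14.72 w 13.4
```

>>> carry_out([
  {"tx":0.08,"ty":-0.91,"tz":0.2,"rx":-0.27,"ry":-0.84,"rz":-0.92,"grip":0},
  {"tx":0.08,"ty":-0.91,"tz":0.2,"rx":-0.27,"ry":-0.84,"rz":-0.92,"grip":0},
  {"tx":0.08,"ty":-0.91,"tz":0.2,"rx":-0.27,"ry":-0.84,"rz":-0.92,"grip":0},
  {"tx":0.08,"ty":-0.91,"tz":0,"rx":-0.27,"ry":-0.84,"rz":-0.92,"grip":0},
  {"tx":0.08,"ty":-0.91,"tz":0,"rx":-0.27,"ry":-0.84,"rz":-0.92,"grip":0},
  {"tx":0.08,"ty":-0.91,"tz":0,"rx":-0.27,"ry":-0.84,"rz":-0.92,"grip":0},
  {"tx":0.08,"ty":-0.91,"tz":0,"rx":-0.27,"ry":-0.84,"rz":-0.92,"grip":0},
  {"tx":0.08,"ty":-0.91,"tz":0,"rx":-0.27,"ry":-0.84,"rz":-0.92,"grip":0},
])

```text
t: 15.38
ee_pos: [470.7, -187.2, 234.6]
tool_rot: [0.303, 0.904, -0.096, 0.287]
contact_force: [1.2, -0.8, -3.6]
width: 13.2
gripper_force: 78.6
```

>>> carry_out([
  {"tx":0,"ty":0,"tz":0,"rx":0,"ry":0,"rz":0,"grip":0},
  {"tx":0,"ty":0,"tz":0,"rx":0,"ry":0,"rz":0,"grip":0},
  {"tx":0,"ty":0,"tz":0,"rx":0,"ry":0,"rz":0,"grip":0},
])

```text
t: 15.63
ee_pos: [471.2, -185.7, 234.2]
tool_rot: [0.301, 0.905, -0.095, 0.284]
contact_force: [-0.3, 0.7, -2.4]
width: 13.1
gripper_force: 78.8
```

```bash
cat > q.py <<'E'
from m import *
def chk(f,npt=12,dz=1):
    "held ring eye seen in top: dark ring hole centroid near expected place"
    I=snap('top',f); return I
E
python3 - <<'E'
from m import *
plan(tip((-62,0,114)),TT);print(inb(get_state()['ee_pos']))
snap('top','t6.png')
I=cv2.imread('pics/t6.png',0); c=proj('top',tip((0,0,150))).astype(int);x0,y0=c-30
big=cv2.resize(I[y0:y0+70,x0:x0+70],None,fx=8,fy=8,interpolation=cv2.INTER_CUBIC)
cs,h=cv2.findContours(((big<70)*255).astype(np.uint8),cv2.RETR_CCOMP,cv2.CHAIN_APPROX_NONE)
z=inb(get_state()['ee_pos'])[2]+1
for k,q in enumerate(cs):
    if h[0][k][3]>=0 and cv2.contourArea(q)>64*100:
        e=cv2.fitEllipse(q);px=(np.array(e[0])+.5)/8-.5+[x0,y0];print(px,np.array(e[1])/8,onboard('top',px,z))
E
```

```text
at [ 471.2 -185.7  234.2] -> [ 487.2 -199.6  177.8] units [ 0.5 -0.5 -1.9] rot [-0. -0. -0.] t 15.63 w 13.1
[-47.    1.4 172.3]
[467.9 238. ] [16.2 24.9] [  9.  -53.1 173.5]
[451.7 223.7] [16. 26.] [ 16.  -10.  173.5]
[444.6 213.9] [16.3 29.3] [ 25.4  13.2 173.5]
```

>>> carry_out([
  {"tx":0.18,"ty":-0.16,"tz":-0.63,"rx":0,"ry":0,"rz":0,"grip":0},
  {"tx":0.18,"ty":-0.15,"tz":-0.63,"rx":0,"ry":0,"rz":0,"grip":0},
  {"tx":0.17,"ty":-0.15,"tz":-0.62,"rx":0,"ry":0,"rz":0,"grip":0},
  {"tx":0.4,"ty":-0.3,"tz":-0.72,"rx":0,"ry":0,"rz":0,"grip":0},
  {"tx":0.4,"ty":-0.3,"tz":-0.72,"rx":0,"ry":0,"rz":0,"grip":0},
  {"tx":0.3,"ty":-0.22,"tz":-0.54,"rx":0,"ry":0,"rz":0,"grip":0},
  {"tx":0,"ty":0,"tz":0,"rx":0,"ry":0,"rz":0,"grip":0},
  {"tx":0,"ty":0,"tz":0,"rx":0,"ry":0,"rz":0,"grip":0},
])

```text
t: 16.35
ee_pos: [520.5, -223.8, 117.6]
tool_rot: [0.301, 0.905, -0.095, 0.284]
contact_force: [-0.6, 0.7, -1.6]
width: 13.3
gripper_force: 78.8
```

```bash
python3 - <<'E'
from m import *
plan(tip((-62,0,23)),TT);print(inb(get_state()['ee_pos']))
E
```

```text
at [ 520.5 -223.8  117.6] -> [ 528.9 -231.   103.3] units [ 0.3 -0.2 -0.5] rot [-0. -0. -0.] t 16.35 w 13.3
[-62.8   0.7  41.1]
```

>>> carry_out([
  {"tx":0.14,"ty":-0.12,"tz":-0.24,"rx":0,"ry":0,"rz":0,"grip":0},
  {"tx":0.14,"ty":-0.12,"tz":-0.24,"rx":0,"ry":0,"rz":0,"grip":0},
  {"tx":0,"ty":0,"tz":0,"rx":0,"ry":0,"rz":0,"grip":0},
  {"tx":0.02,"ty":-0.01,"tz":-0.04,"rx":0,"ry":0,"rz":0,"grip":0},
  {"tx":0,"ty":0,"tz":0,"rx":0,"ry":0,"rz":0,"grip":0},
])

```text
t: 16.77
ee_pos: [529.4, -231.9, 103.3]
tool_rot: [0.301, 0.905, -0.095, 0.285]
contact_force: [-0.1, 0.2, -2.1]
width: 13.2
gripper_force: 78.8
```

>>> carry_out([
  {"tx":0.02,"ty":-0.01,"tz":-0.04,"rx":0,"ry":0,"rz":0,"grip":0},
  {"tx":0,"ty":0,"tz":0,"rx":0,"ry":0,"rz":0,"grip":0},
])

```text
t: 16.93
ee_pos: [530.0, -232.3, 102.3]
tool_rot: [0.301, 0.905, -0.096, 0.286]
contact_force: [-0.7, 0.5, -1.9]
width: 13.2
gripper_force: 78.9
```

```bash
python3 - <<'E'
from m import *
plan(tip((-62,0,20)),TT);print(inb(get_state()['ee_pos']))
E
```

```text
at [ 530.  -232.3  102.3] -> [ 530.3 -232.   100.8] units [ 0.   0.  -0.1] rot [ 0.  0. -0.] t 16.93 w 13.2
[-61.2  -0.4  21.2]
```

One more small step to touch, back off slightly, release.

>>> carry_out([
  {"tx":0.02,"ty":-0.01,"tz":-0.05,"rx":0,"ry":0,"rz":0,"grip":0},
  {"tx":0,"ty":0,"tz":0,"rx":0,"ry":0,"rz":0,"grip":0},
])

```text
t: 17.1
ee_pos: [530.3, -232.4, 101.9]
tool_rot: [0.301, 0.904, -0.096, 0.286]
contact_force: [-12.6, 7.2, 14.0]
width: 12.9
gripper_force: 81.6
```

>>> carry_out([
  {"tx":0,"ty":0,"tz":0,"rx":0,"ry":0,"rz":0,"grip":0.6},
  {"tx":0,"ty":0,"tz":0,"rx":0,"ry":0,"rz":0,"grip":0.6},
  {"tx":0,"ty":0,"tz":0,"rx":0,"ry":0,"rz":0,"grip":0.6},
  {"tx":0,"ty":0,"tz":0,"rx":0,"ry":0,"rz":0,"grip":0.6},
  {"tx":0,"ty":0,"tz":0,"rx":0,"ry":0,"rz":0,"grip":0.6},
  {"tx":-0.4,"ty":0.3,"tz":0.72,"rx":0,"ry":0,"rz":0,"grip":0.6},
  {"tx":-0.4,"ty":0.3,"tz":0.72,"rx":0,"ry":0,"rz":0,"grip":1},
  {"tx":-0.4,"ty":0.3,"tz":0.72,"rx":0,"ry":0,"rz":0,"grip":1},
])

```text
t: 17.77
ee_pos: [493.9, -205.2, 165.4]
tool_rot: [0.302, 0.905, -0.095, 0.285]
contact_force: [0.6, 0.4, -0.2]
width: 73.6
gripper_force: 0.0
```

>>> carry_out([
  {"tx":-0.4,"ty":0.3,"tz":0.72,"rx":0,"ry":0,"rz":0,"grip":1},
  {"tx":-0.4,"ty":0.5,"tz":0.6,"rx":0,"ry":0,"rz":0,"grip":1},
  {"tx":0,"ty":0,"tz":0,"rx":0,"ry":0,"rz":0,"grip":1},
  {"tx":0,"ty":0,"tz":0,"rx":0,"ry":0,"rz":0,"grip":1},
])

```text
t: 18.1
ee_pos: [470.9, -181.4, 206.2]
tool_rot: [0.301, 0.904, -0.096, 0.287]
contact_force: [0.3, -1.0, -0.6]
width: 85.2
gripper_force: 0.0
```

```bash
python3 - <<'E'
from m import *
a=snap('scene','s7.png');b=snap('top','t7.png')
im=np.zeros((400,800,3),np.uint8)
for c,f,ox in(('scene','s7.png',0),('top','t7.png',400)):
    I=cv2.imread('pics/'+f);cx,cy=proj(c,tip((-40,0,60))).astype(int);print(cx-50,cy-50)
    im[:,ox:ox+400]=cv2.resize(I[cy-50:cy+50,cx-50:cx+50],(400,400),interpolation=cv2.INTER_CUBIC)
cv2.imwrite('pics/c7.png',im)
plan((421.5,174,60),downM(5.3))
E
```

```text
200 95
383 173
at [ 470.7 -181.7  204.3] -> [421.5 174.   60. ] units [-1.6 11.9 -4.8] rot [2.  6.9 8.2] t 18.2 w 85.1
```

View pics/c7.png

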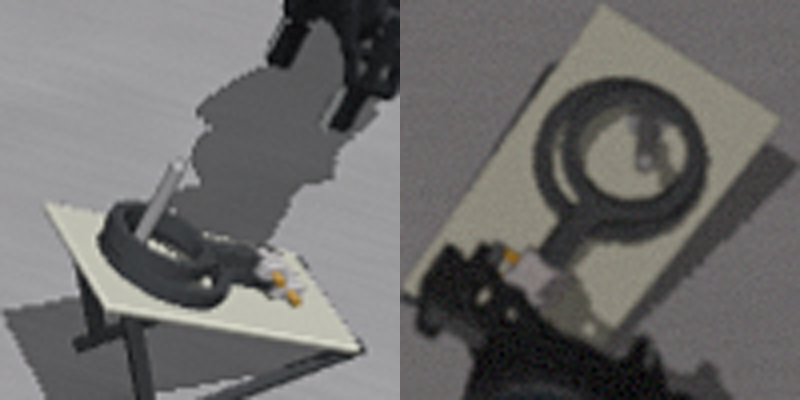

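>>> carry_out([
  {"tx":-0.12,"ty":0.92,"tz":0.1,"rx":0.15,"ry":0.53,"rz":0.63,"grip":1},
  {"tx":-0.12,"ty":0.92,"tz":0,"rx":0.15,"ry":0.53,"rz":0.63,"grip":1},
  {"tx":-0.12,"ty":0.92,"tz":0,"rx":0.15,"ry":0.53,"rz":0.63,"grip":1},
  {"tx":-0.12,"ty":0.92,"tz":0,"rx":0.15,"ry":0.53,"rz":0.63,"grip":1},
  {"tx":-0.12,"ty":0.92,"tz":0,"rx":0.15,"ry":0.53,"rz":0.63,"grip":1},
  {"tx":-0.12,"ty":0.92,"tz":-0.5,"rx":0.15,"ry":0.53,"rz":0.63,"grip":1},
  {"tx":-0.12,"ty":0.92,"tz":-0.5,"rx":0.15,"ry":0.53,"rz":0.63,"grip":1},
  {"tx":-0.12,"ty":0.92,"tz":-0.5,"rx":0.15,"ry":0.53,"rz":0.63,"grip":1},
])

```text
t: 18.87
ee_pos: [441.8, 40.2, 161.2]
tool_rot: [0.089, 0.989, -0.038, 0.112]
contact_force: [0.0, 0.6, -0.2]
width: 85.2
gripper_force: 0.0
```

>>> carry_out([
  {"tx":-0.12,"ty":0.92,"tz":-0.5,"rx":0.15,"ry":0.53,"rz":0.63,"grip":1},
  {"tx":-0.12,"ty":0.92,"tz":-0.5,"rx":0.15,"ry":0.53,"rz":0.63,"grip":1},
  {"tx":-0.12,"ty":0.92,"tz":-0.5,"rx":0.15,"ry":0.53,"rz":0.63,"grip":1},
  {"tx":-0.12,"ty":0.92,"tz":-0.5,"rx":0.15,"ry":0.53,"rz":0.63,"grip":1},
  {"tx":-0.12,"ty":0.92,"tz":-0.5,"rx":0.15,"ry":0.53,"rz":0.63,"grip":1},
  {"tx":0,"ty":0,"tz":-0.6,"rx":0,"ry":0,"rz":0,"grip":1},
  {"tx":0,"ty":0,"tz":0,"rx":0,"ry":0,"rz":0,"grip":1},
  {"tx":0,"ty":0,"tz":0,"rx":0,"ry":0,"rz":0,"grip":1},
])

```text
t: 19.53
ee_pos: [423.1, 176.9, 68.1]
tool_rot: [-0.047, 0.999, -0.0, -0.002]
contact_force: [0.2, -0.3, -0.1]
width: 85.1
gripper_force: 0.0
```

```bash
python3 - <<'E'
from m import *
I=cv2.imread('pics/s5.png',0)
b=np.r_[3.2,5.5,0]
for nm,x0,y0,x1,y1 in[('S',366,190,406,222),('K',298,212,336,250)]:
    big=cv2.resize(I[y0:y1,x0:x1],None,fx=8,fy=8,interpolation=cv2.INTER_CUBIC)
    cs,h=cv2.findContours(((big<(100 if nm=='S' else 50))*255).astype(np.uint8),cv2.RETR_CCOMP,cv2.CHAIN_APPROX_NONE)
    for k,q in enumerate(cs):
        if cv2.contourArea(q)>64*20:
            e=cv2.fitEllipse(q);px=(np.array(e[0])+.5)/8-.5+[x0,y0];bb=np.array(cv2.boundingRect(q))/8+[x0,y0,0,0];print(nm,h[0][k][3]>=0,px,np.array(e[1])/8,bb,at_z('scene',px,7)-b)
# keeper: bottom flange in scene / top image
T=cv2.imread('pics/top0.png',0)[175:210,300:340];B=cv2.resize(T,None,fx=8,fy=8,interpolation=cv2.INTER_CUBIC)
for th in(35,45):
    cs,_=cv2.findContours(((B<th)*255).astype(np.uint8),cv2.RETR_EXTERNAL,cv2.CHAIN_APPROX_NONE)
    q=max(cs,key=cv2.contourArea);c,r=cv2.minEnclosingCircle(q);px=(np.array(c)+.5)/8-.5+[300,175];print('Ktop',th,px,r/8,np.array(cv2.boundingRect(q))/8,at_z('top',px,6)-[2,-2,0])
plan((421,174,4),downM(5.3))
E
```

```text
S False [385.2 204.8] [21.2 28.4] [373.  190.   23.   27.1] [463.4 178.5   7. ]
S True [384.3 207.4] [ 8. 13.] [377.9 203.8  13.4   8.4] [474.6 179.4   7. ]
K False [315.8 231.7] [21.6 28.6] [304.9 216.8  23.   28.2] [642.1  31.1   7. ]
Ktop 35 [320.3 191.8] 11.439455032348633 [ 9.4  5.9 22.8 22.6] [652.5  36.7   6. ]
Ktop 45 [320.4 191.8] 11.903984069824219 [ 9.   5.5 23.4 23.2] [652.4  36.6   6. ]
at [423.1 176.9  68.1] -> [421 174   4] units [-0.1 -0.1 -2.1] rot [ 0.  -0.1 -0. ] t 19.53 w 85.1
```

>>> carry_out([
  {"tx":-0.1,"ty":-0.09,"tz":-0.9,"rx":0,"ry":0,"rz":0,"grip":1},
  {"tx":0,"ty":0,"tz":-0.8,"rx":0,"ry":0,"rz":0,"grip":1},
  {"tx":0,"ty":0,"tz":-0.35,"rx":0,"ry":0,"rz":0,"grip":0.4},
  {"tx":0,"ty":0,"tz":0,"rx":0,"ry":0,"rz":0,"grip":0.4},
  {"tx":0,"ty":0,"tz":0,"rx":0,"ry":0,"rz":0,"grip":0.4},
  {"tx":0,"ty":0,"tz":0,"rx":0,"ry":0,"rz":0,"grip":0.4},
])

```text
t: 20.03
ee_pos: [421.7, 174.3, 9.6]
tool_rot: [-0.047, 0.999, 0.0, 0.001]
contact_force: [-0.1, 0.7, 0.1]
width: 38.7
gripper_force: 0.0
```

>>> carry_out([
  {"tx":-0.04,"ty":0,"tz":-0.13,"rx":0,"ry":0,"rz":0,"grip":0.4},
  {"tx":0,"ty":0,"tz":0,"rx":0,"ry":0,"rz":0,"grip":0},
  {"tx":0,"ty":0,"tz":0,"rx":0,"ry":0,"rz":0,"grip":0},
  {"tx":0,"ty":0,"tz":0,"rx":0,"ry":0,"rz":0,"grip":0},
  {"tx":0,"ty":0,"tz":0,"rx":0,"ry":0,"rz":0,"grip":0},
  {"tx":0,"ty":0,"tz":0,"rx":0,"ry":0,"rz":0,"grip":0},
  {"tx":0,"ty":0,"tz":0,"rx":0,"ry":0,"rz":0,"grip":0},
  {"tx":0,"ty":0,"tz":0,"rx":0,"ry":0,"rz":0,"grip":0},
])

```text
t: 20.7
ee_pos: [419.8, 174.6, 5.3]
tool_rot: [-0.048, 0.999, 0.0, 0.001]
contact_force: [-2.5, -0.8, 6.4]
width: 13.7
gripper_force: 78.8
```

>>> carry_out([
  {"tx":0,"ty":0,"tz":0.5,"rx":0,"ry":0,"rz":0,"grip":0},
  {"tx":0,"ty":0,"tz":1,"rx":0,"ry":0,"rz":0,"grip":0},
  {"tx":0,"ty":0,"tz":1,"rx":0,"ry":0,"rz":0,"grip":0},
  {"tx":0,"ty":0,"tz":1,"rx":0,"ry":0,"rz":0,"grip":0},
  {"tx":0,"ty":0,"tz":1,"rx":0,"ry":0,"rz":0,"grip":0},
  {"tx":0,"ty":0,"tz":1,"rx":0,"ry":0,"rz":0,"grip":0},
  {"tx":0,"ty":0,"tz":1,"rx":0,"ry":0,"rz":0,"grip":0},
  {"tx":0,"ty":0,"tz":1,"rx":0,"ry":0,"rz":0,"grip":0},
])

```text
t: 21.37
ee_pos: [419.0, 174.5, 231.3]
tool_rot: [-0.048, 0.999, 0.0, 0.0]
contact_force: [1.2, -0.1, -2.3]
width: 13.2
gripper_force: 78.6
```

```bash
python3 - <<'E'
from m import *
plan(tip((-53,0,150)),TT)
E
```

```text
at [419.  174.5 231.3] -> [ 476.6 -191.6  212.5] units [  1.9 -12.2  -0.6] rot [-1.9 -6.9 -8.2] t 21.37 w 13.2
```

>>> carry_out([
  {"tx":0.14,"ty":-0.93,"tz":0,"rx":-0.15,"ry":-0.53,"rz":-0.63,"grip":0},
  {"tx":0.14,"ty":-0.93,"tz":0,"rx":-0.15,"ry":-0.53,"rz":-0.63,"grip":0},
  {"tx":0.14,"ty":-0.93,"tz":0,"rx":-0.15,"ry":-0.53,"rz":-0.63,"grip":0},
  {"tx":0.14,"ty":-0.93,"tz":0,"rx":-0.15,"ry":-0.53,"rz":-0.63,"grip":0},
  {"tx":0.14,"ty":-0.93,"tz":0,"rx":-0.15,"ry":-0.53,"rz":-0.63,"grip":0},
  {"tx":0.14,"ty":-0.93,"tz":0,"rx":-0.15,"ry":-0.53,"rz":-0.63,"grip":0},
  {"tx":0.14,"ty":-0.93,"tz":0,"rx":-0.15,"ry":-0.53,"rz":-0.63,"grip":0},
  {"tx":0.14,"ty":-0.93,"tz":0,"rx":-0.15,"ry":-0.53,"rz":-0.63,"grip":0},
])

```text
t: 22.03
ee_pos: [452.7, -49.8, 229.8]
tool_rot: [0.172, 0.966, -0.061, 0.181]
contact_force: [0.4, 0.2, -1.3]
width: 13.4
gripper_force: 78.6
```

>>> carry_out([
  {"tx":0.14,"ty":-0.93,"tz":0,"rx":-0.15,"ry":-0.53,"rz":-0.63,"grip":0},
  {"tx":0.14,"ty":-0.93,"tz":0,"rx":-0.15,"ry":-0.53,"rz":-0.63,"grip":0},
  {"tx":0.14,"ty":-0.93,"tz":0,"rx":-0.15,"ry":-0.53,"rz":-0.63,"grip":0},
  {"tx":0.14,"ty":-0.93,"tz":0,"rx":-0.15,"ry":-0.53,"rz":-0.63,"grip":0},
  {"tx":0.14,"ty":-0.93,"tz":0,"rx":-0.15,"ry":-0.53,"rz":-0.63,"grip":0},
  {"tx":0,"ty":0,"tz":0,"rx":0,"ry":0,"rz":0,"grip":0},
  {"tx":0,"ty":0,"tz":0,"rx":0,"ry":0,"rz":0,"grip":0},
  {"tx":0,"ty":0,"tz":0,"rx":0,"ry":0,"rz":0,"grip":0},
])

```text
t: 22.7
ee_pos: [473.7, -187.7, 229.4]
tool_rot: [0.301, 0.905, -0.095, 0.285]
contact_force: [0.2, -0.2, -1.7]
width: 13.1
gripper_force: 78.8
```

```bash
python3 - <<'E'
from m import *
plan(tip((-54,0,114)),TT);print(inb(get_state()['ee_pos']))
E
```

```text
at [ 473.7 -187.7  229.4] -> [ 492.5 -203.5  182.4] units [ 0.6 -0.5 -1.6] rot [ 0. -0. -0.] t 22.7 w 13.1
[-47.1   1.4 166.5]
```

>>> carry_out([
  {"tx":0.21,"ty":-0.18,"tz":-0.53,"rx":0,"ry":0,"rz":0,"grip":0},
  {"tx":0.21,"ty":-0.18,"tz":-0.52,"rx":0,"ry":0,"rz":0,"grip":0},
  {"tx":0.21,"ty":-0.17,"tz":-0.52,"rx":0,"ry":0,"rz":0,"grip":0},
  {"tx":0,"ty":0,"tz":0,"rx":0,"ry":0,"rz":0,"grip":0},
  {"tx":0,"ty":0,"tz":0,"rx":0,"ry":0,"rz":0,"grip":0},
])

```text
t: 23.12
ee_pos: [492.9, -203.1, 181.8]
tool_rot: [0.301, 0.905, -0.095, 0.284]
contact_force: [-0.5, -0.1, -1.8]
width: 13.4
gripper_force: 78.8
```

```bash
python3 - <<'E'
from m import *
plan(tip((-54,0,60)),TT);print(inb(get_state()['ee_pos']))
snap('scene','s8.png');snap('top','t8.png')
im=np.zeros((400,800,3),np.uint8)
for c,ox in(('scene',0),('top',400)):
    I=cv2.imread('pics/%s8.png'%c[0]);cx,cy=proj(c,tip((0,0,60))).astype(int)
    im[:,ox:ox+400]=cv2.resize(I[cy-40:cy+40,cx-40:cx+40],(400,400),interpolation=cv2.INTER_CUBIC)
cv2.imwrite('pics/c8.png',im)
E
```

```text
at [ 492.9 -203.1  181.8] -> [ 517.2 -222.2  138.2] units [ 0.8 -0.6 -1.5] rot [-0. -0. -0.] t 23.12 w 13.4
[-54.2   0.6 113.5]
```

>>> carry_out([
  {"tx":0.33,"ty":-0.25,"tz":-0.6,"rx":0,"ry":0,"rz":0,"grip":0},
  {"tx":0.33,"ty":-0.25,"tz":-0.6,"rx":0,"ry":0,"rz":0,"grip":0},
  {"tx":0,"ty":0,"tz":0,"rx":0,"ry":0,"rz":0,"grip":0},
])

```text
t: 23.47
ee_pos: [513.2, -219.1, 145.0]
tool_rot: [0.301, 0.905, -0.095, 0.285]
contact_force: [-0.2, 0.5, -2.4]
width: 13.3
gripper_force: 78.8
```

```bash
python3 - <<'E'
from m import *
plan(tip((-54,0,38)),TT);print(inb(get_state()['ee_pos']))
E
```

```text
at [ 513.2 -219.1  145. ] -> [ 527.3 -229.8  120.2] units [ 0.5 -0.3 -0.8] rot [ 0. -0. -0.] t 23.47 w 13.3
[-54.2   0.   68.5]
```

>>> carry_out([
  {"tx":0.23,"ty":-0.18,"tz":-0.42,"rx":0,"ry":0,"rz":0,"grip":0},
  {"tx":0.24,"ty":-0.18,"tz":-0.41,"rx":0,"ry":0,"rz":0,"grip":0},
  {"tx":0,"ty":0,"tz":0,"rx":0,"ry":0,"rz":0,"grip":0},
  {"tx":0.02,"ty":-0.01,"tz":-0.04,"rx":0,"ry":0,"rz":0,"grip":0},
  {"tx":0,"ty":0,"tz":0,"rx":0,"ry":0,"rz":0,"grip":0},
])

```text
t: 23.88
ee_pos: [527.5, -229.9, 121.4]
tool_rot: [0.301, 0.905, -0.096, 0.286]
contact_force: [-0.6, -0.3, -1.9]
width: 13.2
gripper_force: 78.8
```

>>> carry_out([
  {"tx":0.02,"ty":-0.01,"tz":-0.04,"rx":0,"ry":0,"rz":0,"grip":0},
  {"tx":0,"ty":0,"tz":0,"rx":0,"ry":0,"rz":0,"grip":0},
])

```text
t: 24.05
ee_pos: [528.2, -230.3, 120.0]
tool_rot: [0.301, 0.905, -0.096, 0.286]
contact_force: [0.2, 0.3, -1.6]
width: 13.2
gripper_force: 78.8
```

```bash
python3 - <<'E'
from m import *
plan(tip((-54,0,34)),TT);print(inb(get_state()['ee_pos']),get_state()['contact_force'])
E
```

```text
at [ 528.2 -230.3  120. ] -> [ 529.1 -231.1  116.9] units [ 0.  -0.  -0.1] rot [ 0.  0. -0.] t 24.05 w 13.2
[-53.2   0.2  37.3] [ 0.2  0.3 -1.6]
```

>>> carry_out([
  {"tx":0.02,"ty":-0.02,"tz":-0.06,"rx":0,"ry":0,"rz":0,"grip":0},
  {"tx":0,"ty":0,"tz":0,"rx":0,"ry":0,"rz":0,"grip":0},
])

```text
t: 24.22
ee_pos: [528.7, -231.0, 117.5]
tool_rot: [0.301, 0.905, -0.096, 0.285]
contact_force: [-0.6, -0.2, -1.5]
width: 13.4
gripper_force: 78.8
```

>>> carry_out([
  {"tx":0.02,"ty":-0.02,"tz":-0.04,"rx":0,"ry":0,"rz":0,"grip":0},
  {"tx":0,"ty":0,"tz":0,"rx":0,"ry":0,"rz":0,"grip":0},
])

```text
t: 24.38
ee_pos: [529.3, -231.5, 116.4]
tool_rot: [0.301, 0.905, -0.096, 0.285]
contact_force: [-4.0, 3.7, 4.3]
width: 13.0
gripper_force: 79.8
```

>>> carry_out([
  {"tx":0,"ty":0,"tz":0,"rx":0,"ry":0,"rz":0,"grip":0.6},
  {"tx":0,"ty":0,"tz":0,"rx":0,"ry":0,"rz":0,"grip":0.6},
  {"tx":0,"ty":0,"tz":0,"rx":0,"ry":0,"rz":0,"grip":0.6},
  {"tx":0,"ty":0,"tz":0,"rx":0,"ry":0,"rz":0,"grip":0.6},
  {"tx":0,"ty":0,"tz":0,"rx":0,"ry":0,"rz":0,"grip":0.6},
  {"tx":-0.4,"ty":0.3,"tz":0.72,"rx":0,"ry":0,"rz":0,"grip":0.6},
  {"tx":-0.4,"ty":0.3,"tz":0.72,"rx":0,"ry":0,"rz":0,"grip":1},
  {"tx":-0.4,"ty":0.3,"tz":0.72,"rx":0,"ry":0,"rz":0,"grip":1},
])

```text
t: 25.05
ee_pos: [492.7, -204.3, 181.0]
tool_rot: [0.302, 0.905, -0.095, 0.285]
contact_force: [1.3, -0.1, 0.6]
width: 73.7
gripper_force: 0.0
```

>>> carry_out([
  {"tx":-0.4,"ty":0.3,"tz":0.72,"rx":0,"ry":0,"rz":0,"grip":1},
  {"tx":-0.4,"ty":0.5,"tz":0.6,"rx":0,"ry":0,"rz":0,"grip":1},
  {"tx":0,"ty":0.8,"tz":0,"rx":0,"ry":0,"rz":0,"grip":1},
  {"tx":0,"ty":0.9,"tz":0,"rx":0,"ry":0,"rz":0,"grip":1},
  {"tx":0,"ty":0,"tz":0,"rx":0,"ry":0,"rz":0,"grip":1},
  {"tx":0,"ty":0,"tz":0,"rx":0,"ry":0,"rz":0,"grip":1},
])

```text
t: 25.55
ee_pos: [469.5, -128.4, 220.8]
tool_rot: [0.3, 0.905, -0.095, 0.286]
contact_force: [0.3, -0.7, 0.2]
width: 85.7
gripper_force: 0.0
```

```bash
python3 - <<'E'
from m import *
plan((650,37,110),downM(53));plan((650,37,110),downM(-37))
snap('scene','s9.png');snap('top','t9.png')
im=np.zeros((600,800,3),np.uint8)
for c,ox in(('scene',0),('top',400)):
    I=cv2.imread('pics/%s9.png'%c[0]);cx,cy=proj(c,tip((-40,0,30))).astype(int)
    im[:300,ox:ox+400]=cv2.resize(I[cy-37:cy+38,cx-50:cx+50],(400,300),interpolation=cv2.INTER_CUBIC)
    I=cv2.imread('pics/%s9.png'%c[0]);cx,cy=proj(c,(650,37,30)).astype(int);print(c,cx-50,cy-37)
    im[300:,ox:ox+400]=cv2.resize(I[cy-37:cy+38,cx-50:cx+50],(400,300),interpolation=cv2.INTER_CUBIC)
cv2.imwrite('pics/c9.png',im)
E
```

```text
at [ 469.5 -128.4  220.8] -> [650  37 110] units [ 6.   5.5 -3.7] rot [-1.1  7.7 17.3] t 25.55 w 85.7
at [ 469.5 -128.4  220.8] -> [650  37 110] units [ 6.   5.5 -3.7] rot [ 4.2  5.6 -0.1] t 25.55 w 85.7
scene 265 190
top 269 154
```

View pics/c9.png

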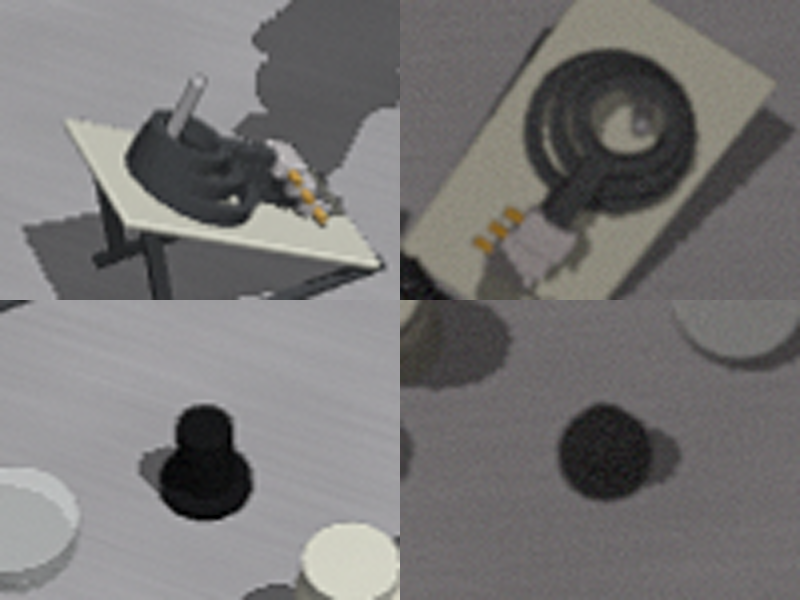

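>>> carry_out([
  {"tx":0.1,"ty":0.6,"tz":0,"rx":-0.06,"ry":0.43,"rz":0.96,"grip":1},
  {"tx":0.1,"ty":0.6,"tz":0,"rx":-0.06,"ry":0.43,"rz":0.96,"grip":1},
  {"tx":0.2,"ty":0.6,"tz":0,"rx":-0.06,"ry":0.43,"rz":0.96,"grip":1},
  {"tx":0.3,"ty":0.6,"tz":0,"rx":-0.06,"ry":0.43,"rz":0.96,"grip":1},
  {"tx":0.3,"ty":0.6,"tz":0,"rx":-0.06,"ry":0.43,"rz":0.96,"grip":1},
  {"tx":0.4,"ty":0.6,"tz":0,"rx":-0.06,"ry":0.43,"rz":0.96,"grip":1},
  {"tx":0.4,"ty":0.6,"tz":0,"rx":-0.06,"ry":0.43,"rz":0.96,"grip":1},
  {"tx":0.4,"ty":0.6,"tz":0,"rx":-0.06,"ry":0.43,"rz":0.96,"grip":1},
])

```text
t: 26.32
ee_pos: [536.2, 13.9, 220.2]
tool_rot: [-0.036, 0.983, -0.058, 0.17]
contact_force: [0.5, 0.4, 0.1]
width: 85.7
gripper_force: 0.0
```

>>> carry_out([
  {"tx":0.4,"ty":0.4,"tz":0,"rx":-0.06,"ry":0.43,"rz":0.96,"grip":1},
  {"tx":0.4,"ty":0.3,"tz":0,"rx":-0.06,"ry":0.43,"rz":0.96,"grip":1},
  {"tx":0.4,"ty":0.03,"tz":-0.4,"rx":-0.06,"ry":0.43,"rz":0.96,"grip":1},
  {"tx":0.4,"ty":0,"tz":-0.4,"rx":-0.06,"ry":0.43,"rz":0.96,"grip":1},
  {"tx":0.4,"ty":0,"tz":-0.4,"rx":-0.06,"ry":0.43,"rz":0.96,"grip":1},
  {"tx":0.4,"ty":0,"tz":-0.5,"rx":-0.06,"ry":0.43,"rz":0.96,"grip":1},
  {"tx":0.4,"ty":0,"tz":-0.5,"rx":-0.06,"ry":0.43,"rz":0.96,"grip":1},
  {"tx":0.4,"ty":0,"tz":-0.5,"rx":-0.06,"ry":0.43,"rz":0.96,"grip":1},
])

```text
t: 26.98
ee_pos: [632.4, 34.5, 138.1]
tool_rot: [-0.368, 0.929, -0.013, 0.033]
contact_force: [0.2, 0.1, 0.3]
width: 85.6
gripper_force: 0.0
```

>>> carry_out([
  {"tx":0.4,"ty":0,"tz":-0.5,"rx":-0.06,"ry":0.43,"rz":0.96,"grip":1},
  {"tx":0.2,"ty":0,"tz":-0.5,"rx":-0.06,"ry":0.43,"rz":0.96,"grip":1},
  {"tx":0,"ty":0,"tz":0,"rx":0,"ry":0,"rz":0,"grip":1},
  {"tx":0,"ty":0,"tz":0,"rx":0,"ry":0,"rz":0,"grip":1},
  {"tx":0,"ty":0,"tz":0,"rx":0,"ry":0,"rz":0,"grip":1},
])

```text
t: 27.4
ee_pos: [649.3, 35.4, 109.6]
tool_rot: [-0.442, 0.897, -0.002, -0.002]
contact_force: [-0.8, -0.9, 0.3]
width: 85.1
gripper_force: 0.0
```

```bash
python3 - <<'E'
from m import *
np.set_printoptions(precision=2,suppress=True)
plan((651.5,37.5,24),downM(53))
b=np.r_[3.2,5,0]
print(at_z('scene',(316,220.5),64)-b,at_z('scene',(316.5,235.5),6)-b)
E
```

```text
at [649.3  35.4 109.6] -> [651.5  37.5  24. ] units [ 0.07  0.07 -2.85] rot [ 0.06 -0.02  0.1 ] t 27.4 w 85.1
[648.25  36.09  64.  ] [653.33  39.02   6.  ]
```

>>> carry_out([
  {"tx":0.05,"ty":0.07,"tz":-0.9,"rx":0.06,"ry":0,"rz":0.1,"grip":1},
  {"tx":0,"ty":0,"tz":-0.9,"rx":0,"ry":0,"rz":0,"grip":1},
  {"tx":0,"ty":0,"tz":-0.7,"rx":0,"ry":0,"rz":0,"grip":1},
  {"tx":0,"ty":0,"tz":-0.35,"rx":0,"ry":0,"rz":0,"grip":1},
  {"tx":0,"ty":0,"tz":0,"rx":0,"ry":0,"rz":0,"grip":0.4},
  {"tx":0,"ty":0,"tz":0,"rx":0,"ry":0,"rz":0,"grip":0.4},
  {"tx":0,"ty":0,"tz":0,"rx":0,"ry":0,"rz":0,"grip":0.4},
  {"tx":0,"ty":0,"tz":0,"rx":0,"ry":0,"rz":0,"grip":0.4},
], force=20)

```text
t: 28.07
ee_pos: [652.0, 38.3, 26.1]
tool_rot: [-0.447, 0.894, -0.0, 0.0]
contact_force: [-2.8, -0.3, 10.2]
width: 40.4
gripper_force: 19.2
```

>>> carry_out([
  {"tx":0,"ty":0,"tz":0,"rx":0,"ry":0,"rz":0,"grip":0.4},
  {"tx":0,"ty":0,"tz":0,"rx":0,"ry":0,"rz":0,"grip":0.4},
  {"tx":0,"ty":0,"tz":0,"rx":0,"ry":0,"rz":0,"grip":0.4},
])

```text
t: 28.32
ee_pos: [651.9, 38.3, 26.1]
tool_rot: [-0.447, 0.894, -0.0, 0.0]
contact_force: [-0.6, -0.9, 6.7]
width: 40.8
gripper_force: 19.8
```

>>> carry_out([
  {"tx":0,"ty":0,"tz":0,"rx":0,"ry":0,"rz":0,"grip":0.85},
  {"tx":0,"ty":0,"tz":0,"rx":0,"ry":0,"rz":0,"grip":0.85},
  {"tx":0,"ty":0,"tz":0,"rx":0,"ry":0,"rz":0,"grip":0.85},
  {"tx":0,"ty":0,"tz":0,"rx":0,"ry":0,"rz":0,"grip":0.85},
  {"tx":0,"ty":0,"tz":0,"rx":0,"ry":0,"rz":-1,"grip":0.85},
  {"tx":0,"ty":0,"tz":0,"rx":0,"ry":0,"rz":-1,"grip":0.85},
  {"tx":0,"ty":0,"tz":0,"rx":0,"ry":0,"rz":-1,"grip":0.85},
  {"tx":0,"ty":0,"tz":0,"rx":0,"ry":0,"rz":-1,"grip":0.85},
])

```text
t: 28.98
ee_pos: [650.8, 38.4, 23.9]
tool_rot: [-0.283, 0.959, 0.001, -0.001]
contact_force: [-0.3, 0.7, -0.6]
width: 72.7
gripper_force: 0.0
```

>>> carry_out([
  {"tx":0,"ty":0,"tz":0,"rx":0,"ry":0,"rz":-1,"grip":0.85},
  {"tx":0,"ty":0,"tz":0,"rx":0,"ry":0,"rz":-1,"grip":0.85},
  {"tx":0,"ty":0,"tz":0,"rx":0,"ry":0,"rz":-1,"grip":0.85},
  {"tx":0,"ty":0,"tz":0,"rx":0,"ry":0,"rz":-1,"grip":0.85},
  {"tx":0,"ty":0,"tz":0,"rx":0,"ry":0,"rz":-1,"grip":0.85},
  {"tx":0,"ty":0,"tz":0,"rx":0,"ry":0,"rz":-1,"grip":0.85},
  {"tx":0,"ty":0,"tz":0,"rx":0,"ry":0,"rz":-1,"grip":0.85},
  {"tx":0,"ty":0,"tz":0,"rx":0,"ry":0,"rz":-1,"grip":0.85},
])

```text
t: 29.65
ee_pos: [650.8, 38.4, 23.9]
tool_rot: [0.062, 0.998, 0.001, -0.001]
contact_force: [0.5, -0.2, 0.5]
width: 72.8
gripper_force: 0.0
```

>>> carry_out([
  {"tx":0,"ty":0,"tz":0,"rx":0,"ry":0,"rz":-1,"grip":0.85},
  {"tx":0,"ty":0,"tz":0,"rx":0,"ry":0,"rz":-1,"grip":0.85},
  {"tx":0,"ty":0,"tz":0,"rx":0,"ry":0,"rz":-1,"grip":0.85},
  {"tx":0,"ty":0,"tz":0,"rx":0,"ry":0,"rz":-1,"grip":0.85},
  {"tx":0,"ty":0,"tz":0,"rx":0,"ry":0,"rz":-1,"grip":0.85},
  {"tx":0,"ty":0,"tz":0,"rx":0,"ry":0,"rz":-1,"grip":0.85},
  {"tx":0,"ty":0,"tz":0,"rx":0,"ry":0,"rz":0,"grip":0.85},
  {"tx":0,"ty":0,"tz":0,"rx":0,"ry":0,"rz":0,"grip":0.85},
])

```text
t: 30.32
ee_pos: [650.8, 38.4, 23.9]
tool_rot: [0.315, 0.949, 0.001, -0.0]
contact_force: [0.6, 0.7, -0.2]
width: 72.7
gripper_force: 0.0
```

>>> carry_out([
  {"tx":0,"ty":0,"tz":0,"rx":0,"ry":0,"rz":0,"grip":0.4},
  {"tx":0,"ty":0,"tz":0,"rx":0,"ry":0,"rz":0,"grip":0.4},
  {"tx":0,"ty":0,"tz":0,"rx":0,"ry":0,"rz":0,"grip":0.3},
  {"tx":0,"ty":0,"tz":0,"rx":0,"ry":0,"rz":0,"grip":0.3},
  {"tx":0,"ty":0,"tz":0,"rx":0,"ry":0,"rz":0,"grip":0.3},
  {"tx":0,"ty":0,"tz":0,"rx":0,"ry":0,"rz":0,"grip":0.3},
  {"tx":0,"ty":0,"tz":0,"rx":0,"ry":0,"rz":0,"grip":0.3},
  {"tx":0,"ty":0,"tz":0,"rx":0,"ry":0,"rz":0,"grip":0.3},
], force=50)

```text
t: 30.98
ee_pos: [651.1, 38.4, 24.2]
tool_rot: [0.316, 0.949, 0.001, -0.0]
contact_force: [0.5, -0.3, 4.4]
width: 39.8
gripper_force: 50.7
```

```bash
python3 - <<'E'
from m import *
np.set_printoptions(precision=2,suppress=True)
plan(tip((0,0,150)),TT);print(get_state()['gripper_force'])
E
```

```text
at [651.1  38.4  24.2] -> [ 511.3 -217.7  242.9] units [-4.66 -8.54  7.29] rot [-4.23 -5.59 -0.04] t 30.98 w 39.8
50.6932807713747
```

>>> carry_out([
  {"tx":0,"ty":0,"tz":0.6,"rx":0,"ry":0,"rz":0,"grip":0.3},
  {"tx":0,"ty":0,"tz":1,"rx":0,"ry":0,"rz":0,"grip":0.3},
  {"tx":0,"ty":0,"tz":1,"rx":0,"ry":0,"rz":0,"grip":0.3},
  {"tx":-0.2,"ty":0,"tz":1,"rx":0,"ry":0,"rz":0,"grip":0.3},
  {"tx":-0.4,"ty":-0.3,"tz":1,"rx":0,"ry":0,"rz":0,"grip":0.3},
  {"tx":-0.4,"ty":-0.5,"tz":1,"rx":0,"ry":0,"rz":0,"grip":0.3},
  {"tx":-0.4,"ty":-0.7,"tz":1,"rx":-0.4,"ry":-0.5,"rz":0,"grip":0.3},
  {"tx":-0.4,"ty":-0.7,"tz":0.7,"rx":-0.4,"ry":-0.5,"rz":0,"grip":0.3},
])

```text
t: 31.65
ee_pos: [597.0, -28.7, 244.9]
tool_rot: [0.315, 0.947, -0.019, 0.054]
contact_force: [0.0, -1.3, 0.2]
width: 39.9
gripper_force: 50.6
```

>>> carry_out([
  {"tx":-0.36,"ty":-0.8,"tz":0,"rx":-0.43,"ry":-0.57,"rz":0,"grip":0.3},
  {"tx":-0.36,"ty":-0.8,"tz":0,"rx":-0.43,"ry":-0.57,"rz":0,"grip":0.3},
  {"tx":-0.36,"ty":-0.8,"tz":0,"rx":-0.43,"ry":-0.57,"rz":0,"grip":0.3},
  {"tx":-0.36,"ty":-0.8,"tz":0,"rx":-0.43,"ry":-0.57,"rz":0,"grip":0.3},
  {"tx":-0.36,"ty":-0.8,"tz":0,"rx":-0.43,"ry":-0.57,"rz":0,"grip":0.3},
  {"tx":-0.36,"ty":-0.8,"tz":0,"rx":-0.43,"ry":-0.57,"rz":0,"grip":0.3},
  {"tx":-0.36,"ty":-0.8,"tz":0,"rx":-0.43,"ry":-0.57,"rz":0,"grip":0.3},
  {"tx":-0.36,"ty":-0.7,"tz":0,"rx":-0.43,"ry":-0.57,"rz":0,"grip":0.3},
])

```text
t: 32.32
ee_pos: [509.4, -217.5, 242.9]
tool_rot: [0.301, 0.905, -0.097, 0.285]
contact_force: [0.8, -0.0, -1.1]
width: 39.8
gripper_force: 50.6
```

>>> carry_out([
  {"tx":0,"ty":0,"tz":0,"rx":0,"ry":0,"rz":0,"grip":0.3},
  {"tx":0,"ty":0,"tz":0,"rx":0,"ry":0,"rz":0,"grip":0.3},
])

```text
t: 32.48
ee_pos: [508.9, -216.9, 242.4]
tool_rot: [0.302, 0.905, -0.096, 0.283]
contact_force: [-0.2, 0.0, -0.1]
width: 40.3
gripper_force: 50.7
```

```bash
python3 - <<'E'
from m import *
np.set_printoptions(precision=2,suppress=True)
plan(tip((0,0,140)),TT);print(inb(get_state()['ee_pos']),get_state()['gripper_force'])
E
```

```text
at [ 508.9 -216.9  242.4] -> [ 515.9 -221.2  234.7] units [ 0.23 -0.14 -0.26] rot [ 0.01 -0.05  0.  ] t 32.48 w 40.3
[ -2.27  -0.81 150.96] 50.716376546770334
```

```bash
cat > fit.py <<'E'
from m import *
np.set_printoptions(precision=2,suppress=True)
U=6
def hull(c,circs,T):
    P=[]
    for z,r in circs:
        for a in np.linspace(0,2*np.pi,40): P.append(proj(c,T(np.array([r*np.cos(a),r*np.sin(a),z]))))
    return cv2.convexHull(np.array(P,np.float32))[:,0]
def fit(I,c,circs,T,clip=None,rng=5,dark=None):
    h=hull(c,circs,T);x0,y0=(h.min(0)-14).astype(int);x1,y1=(h.max(0)+14).astype(int)
    B=cv2.GaussianBlur(cv2.resize(I[y0:y1,x0:x1],None,fx=U,fy=U,interpolation=cv2.INTER_CUBIC),(0,0),2).astype(float)
    m=np.zeros(B.shape,np.uint8);cv2.fillPoly(m,[((h-[x0,y0]+.5)*U-.5).round().astype(np.int32)],1)
    k=np.ones((2*U-3,2*U-3),np.uint8)
    if clip is not None:
        cl=np.zeros(B.shape,np.uint8);hc=hull(c,clip,T);cv2.fillPoly(cl,[((hc-[x0,y0]+.5)*U-.5).round().astype(np.int32)],1)
    else: cl=np.ones(B.shape,np.uint8)
    out=((cv2.dilate(m,k)-m)*cl)>0; inn=((m-cv2.erode(m,k))*cl)>0
    best=[]
    ys,xs=np.nonzero(out);yi,xi=np.nonzero(inn)
    for dy in range(-rng*U,rng*U+1,1):
        for dx in range(-rng*U,rng*U+1,1):
            f=lambda y,x:B[np.clip(y+dy,0,B.shape[0]-1),np.clip(x+dx,0,B.shape[1]-1)]
            a=f(ys,xs);b=f(yi,xi);s=(a.mean()-b.mean())/np.sqrt(a.var()+b.var()+30); s=s if dark else abs(s)
            best.append((s,dx/U,dy/U))
    best.sort(reverse=True);t=np.array(best[:25]);return best[0][0],t[:,1:].mean(0),t[:,1:].std(0)
E
python3 - <<'E'
from fit import *
s=get_state();p=np.array(s['ee_pos']);M=R.from_quat(s['tool_rot']).as_matrix()
K=lambda q:p+M@np.array([q[0],q[1],24.2-q[2]]) # keeper coords z from underside, axis -toolz
Pg=lambda q:o+BM@q
for c in('scene','top'):
    I=cv2.cvtColor(camera(c),cv2.COLOR_RGB2GRAY);cv2.imwrite('pics/%s10.png'%c,I)
    J=cv2.imread('pics/%s9.png'%c[0],0)
    fl=fit(I,c,[(0,33),(8,33)],K,clip=[(-30,50),(8,50)],dark=True)
    pg=fit(J,c,[(52,6),(88,6),(90,4)],Pg,clip=[(52,25),(110,25)])
    pg2=fit(I,c,[(52,6),(88,6),(90,4)],Pg,clip=[(52,25),(110,25)])
    print(c,'keeper',fl,'\n peg',pg,'\n peg now',pg2)
    e=1;J0=proj(c,tip((0,0,90)));print('jac',proj(c,tip((1,0,90)))-J0,proj(c,tip((0,1,90)))-J0,proj(c,tip((0,0,91)))-J0)
E
```

```text
scene keeper (np.float64(0.9914382209063993), array([1.1 , 0.18]), array([0.27, 0.21])) 
 peg (np.float64(0.5645094875186916), array([-1.03, -3.74]), array([1.73, 0.53])) 
 peg now (np.float64(1.0659131130883666), array([-0.3 ,  3.34]), array([0.22, 0.33]))
jac [-0.28 -0.06] [0.13 0.19] [ 0.15 -0.28]
top keeper (np.float64(0.4633049101099539), array([ 0.31, -0.49]), array([0.2 , 0.28])) 
 peg (np.float64(0.7164217650588568), array([-4.85,  2.77]), array([0.14, 0.41])) 
 peg now (np.float64(0.4381516657521077), array([-3.71, -0.54]), array([0.47, 0.15]))
jac [ 0.26 -0.35] [-0.38 -0.24] [-0.01  0.14]
```

```bash
python3 - <<'E'
from fit import *
r={}
def add(n,c,px): print(n,c,np.array(px)-proj(c,tip((0,0,89))))
for f,n,(sx,sy),(tx,ty),hy in(('c9',9,(199,79),(643,122),(50,37)),('c7',7,(181,164),(645,160),(50,50))):
    for c,ox,q in(('scene',0,(sx,sy)),('top',400,(tx,ty))):
        cx,cy=proj(c,tip((-40,0,30 if n==9 else 60))).astype(int);add(f,c,((q[0]-ox+.5)/4-.5+cx-hy[0],(q[1]+.5)/4-.5+cy-hy[1]))
add('crop1','scene',((559-400+.5)/4-.5+205,(23.5+.5)/4-.5+130));add('crop1','top',((250.5)/3.6-.5+375,(176.5)/3.6-.5+165))
# row profiles across peg in scene, by brightness, s9
J=cv2.imread('pics/s9.png',0)
T=cv2.imread('pics/t9.png',0)
x,y=proj('scene',tip((0,0,85))).astype(int);print('scene',x,y,'\n',J[y-8:y+16,x-8:x+10])
x,y=proj('top',tip((0,0,89))).astype(int);print('top',x,y,'\n',T[y-8:y+9,x-9:x+9])
E
```

```text
c9 scene [1.12 0.43]
c9 top [ 0.76 -1.86]
c7 scene [1.62 0.68]
c7 top [ 0.26 -1.36]
crop1 scene [1.12 0.56]
crop1 top [ 0.47 -0.46]
scene 242 136 
 [[154 155 154 154 153 155 155 156 155 157 155 157 156 156 158 158 157 159]
 [151 152 152 153 152 155 156 153 154 155 156 158 158 157 156 157 157 159]
 [153 153 153 154 154 156 154 155 157 157 156 155 157 157 157 157 156 158]
 [154 154 153 154 152 154 153 155 154 157 157 157 158 158 158 157 157 159]
 [149 153 151 153 154 155 153 153 155 154 156 156 157 158 158 158 158 158]
 [150 152 152 152 152 154 153 155 153 154 157 156 155 156 158 156 158 158]
 [152 154 152 154 152 153 151 154 154 154 139 142 157 157 156 158 157 158]
 [154 154 153 154 153 156 153 154 140 153 155 149 128 158 156 156 154 157]
 [156 156 155 155 153 155 157 157 110 151 183 161 121 156 154 155 155 156]
 [155 156 158 157 157 156 159 143 107 135 159 142 137 156 155 155 154 155]
 [154 156 154 154 157 158 161 119 122 127 123 113 152 158 156 155 157 155]
 [155 155 154 155 155 156 143 113 127 129 112 125 160 157 156 157 156 155]
 [154 156 154 156 156 157 121 123 131 125 110 153 15
[... 1438 characters left out ...]
 77  77  80  79  62  56]
 [100 123 136 136 136 141 138 118  96 108 115  97  83  77  82  71  59  51]
 [ 90 121 137 139 134 137 131 116  90  95  98  93  89  82  77  69  53  47]
 [101 133 134 136 141 134 135 126 101  88  88  97  99  90  74  50  46  50]
 [104 134 138 133 137 141 138 134 121 115 111 122 129 108  67  41  46  52]
 [ 90 128 139 138 141 135 136 139 138 138 132 133 130 100  49  32  45  48]
 [ 55  97 125 136 137 141 138 140 141 135 137 121  98  64  32  39  44  50]
 [ 39  48  81 101 112 122 123 126 121 112  95  76  59  40  40  51  48  49]
 [ 46  40  43  58  67  69  77  72  71  57  57  43  39  41  50  54  48  51]
 [ 48  45  49  43  40  37  34  44  35  42  40  45  50  52  51  55  49  46]]
```

```bash
python3 - <<'E'
from fit import *
ms={'scene':(244.1,135.7),'top':(444.0,213.0)};kb={'scene':(1.1,.18),'top':(.31,-.49)}
A=[];b=[]
for c in ms:
    p0=proj(c,tip((0,0,89)));d=np.array(ms[c])-p0-kb[c];print(c,p0,'rel',d)
    A+=list(np.c_[proj(c,tip((1,0,89)))-p0,proj(c,tip((0,1,89)))-p0]);b+=list(d)
A=np.array(A);b=np.array(b);x,r,_,_=np.linalg.lstsq(A,b,rcond=None);print(x,A@x-b)
print(np.linalg.lstsq(A[:2],b[:2],rcond=None)[0],np.linalg.lstsq(A[2:],b[2:],rcond=None)[0])
E
```

```text
scene [243.25 134.94] rel [-0.25  0.58]
top [443.62 213.99] rel [ 0.07 -0.5 ]
[1.06 0.92] [ 0.08 -0.47 -0.15 -0.09]
[2.76 3.95] [1.07 0.53]
```

```bash
python3 - <<'E'
from m import *
np.set_printoptions(precision=2,suppress=True)
plan(tip((1,1,122)),TT)
E
```

```text
at [ 510.7 -216.5  243.2] -> [ 525.4 -227.1  220.5] units [ 0.49 -0.35 -0.76] rot [ 0.01 -0.04 -0.02] t 32.58 w 40.2
```

>>> carry_out([
  {"tx":0.25,"ty":-0.18,"tz":-0.38,"rx":0,"ry":-0.04,"rz":0,"grip":0.3},
  {"tx":0.24,"ty":-0.17,"tz":-0.38,"rx":0,"ry":0,"rz":0,"grip":0.3},
  {"tx":0,"ty":0,"tz":0,"rx":0,"ry":0,"rz":0,"grip":0.3},
  {"tx":0,"ty":0,"tz":0,"rx":0,"ry":0,"rz":0,"grip":0.3},
  {"tx":0,"ty":0,"tz":0,"rx":0,"ry":0,"rz":0,"grip":0.3},
  {"tx":0,"ty":0,"tz":0,"rx":0,"ry":0,"rz":0,"grip":0.3},
])

```text
t: 33.08
ee_pos: [525.5, -226.8, 220.9]
tool_rot: [0.301, 0.905, -0.096, 0.286]
contact_force: [-0.4, 1.1, -1.2]
width: 39.5
gripper_force: 50.7
```

```bash
python3 - <<'E'
from m import *
np.set_printoptions(precision=2,suppress=True)
plan(tip((1,1,110)),TT);print(inb(get_state()['ee_pos']))
E
```

```text
at [ 525.5 -226.8  220.9] -> [ 530.9 -231.2  210.7] units [ 0.18 -0.15 -0.34] rot [ 0.02  0.01 -0.03] t 33.08 w 39.5
[  1.2    1.33 122.39]
```

>>> carry_out([
  {"tx":0.09,"ty":-0.07,"tz":-0.17,"rx":0,"ry":0,"rz":0,"grip":0.3},
  {"tx":0.09,"ty":-0.07,"tz":-0.17,"rx":0,"ry":0,"rz":0,"grip":0.3},
  {"tx":0,"ty":0,"tz":0,"rx":0,"ry":0,"rz":0,"grip":0.3},
])

```text
t: 33.33
ee_pos: [530.6, -231.4, 208.9]
tool_rot: [0.302, 0.905, -0.096, 0.285]
contact_force: [-0.4, 0.4, -1.0]
width: 39.8
gripper_force: 50.7
```

>>> carry_out([
  {"tx":0.08,"ty":-0.06,"tz":-0.14,"rx":0,"ry":0,"rz":0,"grip":0.3},
  {"tx":0.08,"ty":-0.06,"tz":-0.14,"rx":0,"ry":0,"rz":0,"grip":0.3},
  {"tx":0,"ty":0,"tz":0,"rx":0,"ry":0,"rz":0,"grip":0.3},
])

```text
t: 33.58
ee_pos: [535.4, -235.1, 200.4]
tool_rot: [0.302, 0.905, -0.096, 0.285]
contact_force: [0.4, -0.1, -1.9]
width: 40.0
gripper_force: 50.7
```

```bash
python3 - <<'E'
from m import *
np.set_printoptions(precision=2,suppress=True)
plan(tip((1,1,75)),TT);print(inb(get_state()['ee_pos']),BM.T@get_state()['contact_force'])
E
```

```text
at [ 535.4 -235.1  200.4] -> [ 546.9 -243.3  182. ] units [ 0.38 -0.27 -0.61] rot [ 0.01 -0.01 -0.02] t 33.58 w 40.0
[ 0.01  0.6  98.19] [-0.76  0.23 -1.76]
```

>>> carry_out([
  {"tx":0.13,"ty":-0.09,"tz":-0.2,"rx":0,"ry":0,"rz":0,"grip":0.3},
  {"tx":0.13,"ty":-0.09,"tz":-0.2,"rx":0,"ry":0,"rz":0,"grip":0.3},
  {"tx":0.12,"ty":-0.09,"tz":-0.2,"rx":0,"ry":0,"rz":0,"grip":0.3},
  {"tx":0,"ty":0,"tz":0,"rx":0,"ry":0,"rz":0,"grip":0.3},
  {"tx":0,"ty":0,"tz":0,"rx":0,"ry":0,"rz":0,"grip":0.3},
])

```text
t: 34.0
ee_pos: [546.7, -243.1, 182.7]
tool_rot: [0.302, 0.905, -0.096, 0.285]
contact_force: [0.5, 0.4, -0.6]
width: 40.2
gripper_force: 50.7
```

```bash
python3 - <<'E'
from m import *
np.set_printoptions(precision=2,suppress=True)
plan(tip((1,1,68)),TT);print(inb(get_state()['ee_pos']),BM.T@get_state()['contact_force'])
E
```

```text
at [ 546.7 -243.1  182.7] -> [ 550.1 -245.7  176.3] units [ 0.11 -0.09 -0.21] rot [ 0.01 -0.01 -0.02] t 34.0 w 40.2
[ 1.16  1.04 75.72] [-0.17  0.59 -0.59]
```

>>> carry_out([
  {"tx":0.06,"ty":-0.05,"tz":-0.11,"rx":0,"ry":0,"rz":0,"grip":0.3},
  {"tx":0.05,"ty":-0.04,"tz":-0.1,"rx":0,"ry":0,"rz":0,"grip":0.3},
  {"tx":0,"ty":0,"tz":0,"rx":0,"ry":0,"rz":0,"grip":0.3},
  {"tx":0,"ty":0,"tz":0,"rx":0,"ry":0,"rz":0,"grip":0.3},
])

```text
t: 34.33
ee_pos: [550.0, -245.7, 177.1]
tool_rot: [0.302, 0.905, -0.096, 0.285]
contact_force: [-0.3, -0.3, -0.6]
width: 40.3
gripper_force: 50.7
```

>>> carry_out([
  {"tx":0.02,"ty":-0.02,"tz":-0.04,"rx":0,"ry":0,"rz":0,"grip":0.3},
  {"tx":0,"ty":0,"tz":0,"rx":0,"ry":0,"rz":0,"grip":0.3},
])

```text
t: 34.5
ee_pos: [550.7, -246.4, 176.1]
tool_rot: [0.302, 0.905, -0.096, 0.286]
contact_force: [-0.7, -0.4, -0.0]
width: 39.5
gripper_force: 50.7
```

```bash
python3 - <<'E'
from m import *
np.set_printoptions(precision=2,suppress=True)
print(inb(get_state()['ee_pos']),BM.T@get_state()['contact_force'])
E
```

```text
[ 1.63  0.83 67.37] [-0.29 -0.79  0.16]
```

Nearly seated; one or two small steps.

>>> carry_out([
  {"tx":0.02,"ty":-0.02,"tz":-0.04,"rx":0,"ry":0,"rz":0,"grip":0.3},
  {"tx":0,"ty":0,"tz":0,"rx":0,"ry":0,"rz":0,"grip":0.3},
])

```text
t: 34.67
ee_pos: [551.3, -246.9, 175.4]
tool_rot: [0.302, 0.905, -0.096, 0.286]
contact_force: [-2.7, 2.4, 4.1]
width: 39.8
gripper_force: 51.2
```

>>> carry_out([
  {"tx":0.01,"ty":-0.01,"tz":-0.03,"rx":0,"ry":0,"rz":0,"grip":0.3},
  {"tx":0,"ty":0,"tz":0,"rx":0,"ry":0,"rz":0,"grip":0.3},
])

```text
t: 34.83
ee_pos: [551.4, -246.9, 175.3]
tool_rot: [0.301, 0.904, -0.096, 0.286]
contact_force: [-9.8, 7.9, 12.4]
width: 40.0
gripper_force: 52.4
```

Seated. Release and withdraw along the peg.

>>> carry_out([
  {"tx":0,"ty":0,"tz":0,"rx":0,"ry":0,"rz":0,"grip":1},
  {"tx":0,"ty":0,"tz":0,"rx":0,"ry":0,"rz":0,"grip":1},
  {"tx":0,"ty":0,"tz":0,"rx":0,"ry":0,"rz":0,"grip":1},
  {"tx":0,"ty":0,"tz":0,"rx":0,"ry":0,"rz":0,"grip":1},
  {"tx":0,"ty":0,"tz":0,"rx":0,"ry":0,"rz":0,"grip":1},
  {"tx":0,"ty":0,"tz":0,"rx":0,"ry":0,"rz":0,"grip":1},
  {"tx":-0.2,"ty":0.15,"tz":0.36,"rx":0,"ry":0,"rz":0,"grip":1},
  {"tx":-0.4,"ty":0.3,"tz":0.72,"rx":0,"ry":0,"rz":0,"grip":1},
])

```text
t: 35.5
ee_pos: [533.0, -233.7, 203.8]
tool_rot: [0.302, 0.905, -0.095, 0.283]
contact_force: [-1.1, -0.9, 0.5]
width: 85.3
gripper_force: 0.0
```

>>> carry_out([
  {"tx":-0.4,"ty":0.3,"tz":0.72,"rx":0,"ry":0,"rz":0,"grip":1},
  {"tx":-0.4,"ty":0.3,"tz":0.72,"rx":0,"ry":0,"rz":0,"grip":1},
  {"tx":-0.4,"ty":0.3,"tz":0.72,"rx":0,"ry":0,"rz":0,"grip":1},
  {"tx":0,"ty":0.9,"tz":0,"rx":0,"ry":0,"rz":0,"grip":1},
  {"tx":0,"ty":0.9,"tz":0,"rx":0,"ry":0,"rz":0,"grip":1},
  {"tx":0,"ty":0.9,"tz":0,"rx":0,"ry":0,"rz":0,"grip":1},
  {"tx":0,"ty":0,"tz":0,"rx":0,"ry":0,"rz":0,"grip":1},
  {"tx":0,"ty":0,"tz":0,"rx":0,"ry":0,"rz":0,"grip":1},
])

```text
t: 36.17
ee_pos: [497.8, -124.4, 271.4]
tool_rot: [0.3, 0.905, -0.095, 0.286]
contact_force: [0.8, -0.9, -0.3]
width: 85.2
gripper_force: 0.0
```

```bash
python3 - <<'E'
from fit import *
Pg=lambda q:o+BM@q
for c in('scene','top'):
    snap(c,c+'11.png');I=cv2.imread('pics/%s11.png'%c,0)
    # keeper expected on peg: sleeve+flange, dark blob
    f=fit(I,c,[(50,20),(106,20)],Pg,dark=True);print(c,f)
    d=[x for x in find_in(c,'keeper_mid')][:1];print(d, proj(c,tip((0,0,74))))
print(get_state()['contact_force'],get_state()['t'])
E
```

```text
scene (np.float64(0.8480415975721908), array([2.66, 1.3 ]), array([0.22, 0.3 ]))
[{'xy': [244.3, 144.8], 'conf': 0.84}] [241.   139.16]
top (np.float64(0.4446243950016859), array([ 3.87, -0.1 ]), array([0.17, 0.37]))
[{'xy': [443.3, 210.8], 'conf': 0.68}] [443.73 211.92]
[-0.15  0.16 -0.17] 36.3667
```

```bash
python3 -c "
from rig import *
print(job_done())"
```

```text
the job is handed in; nothing more can be done
None
```

I hung the three rings on the peg, largest, then middle, then smallest, put the keeper cap down onto the smallest ring, and handed the job in at about 36 s. The last pictures showed the rings stacked flat and the detector found the cap on the peg, but `job_done()` returned no verdict, so the result is not confirmed.

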